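# Collar on the pivot, then hold the bender lever ready above it

### The arm

A 6-joint arm with a two-finger parallel gripper is mounted at the origin on a cart in front of the work surface, level with it; the furniture and walls round the work are solid. World frame = base frame: x ahead of the robot, y to its left, z up, the work surface at z = 0. Lengths are in m, angles in rad, forces in N, time in s.
With the tool pointing down it reaches from about 0.25 to 0.725 m from the base axis. Payload 4 kg.
Tool frame: the origin (TCP) lies midway between the tips of the shut fingers; the grasp point (between the pads) lies 19 mm behind it; z points along the fingers, y is the direction in which the jaws open and shut (so a half turn about z gives the same grasp; the last joint's range is limited). The gripper opens to 85 mm and grips with 20 to 120 N. Pads are 22 mm wide; open, the fingers measure 114 mm over their backs; the gripper's body (76 mm by 85 mm) begins 54 mm behind the grasp point. The pads swing forward as they close: fully open they stand 13 mm farther back than shut.
Start: joints at [-1.127, 0.241, 0.005, 1.335, 0, 1.571], TCP at [0.215, -0.452, 0.231] pointing down, gripper open.
Joint ranges: [-2.72, 2.72], [-1.05, 1.87], [-1.09, 1.28], [-1.99, 2.15], [-1.42, 1.44], [-3.14, 3.14]. Speed limits (rad/s): [2.79, 2.79, 3.14, 3.14, 3.14, 3.14].

### API

Orientations are given as a unit quaternion [w, x, y, z].
In Python, from station import telemetry, camera, env, spot_in, trace, place_of gives the robot as it stands. The module is installed in compiled form; this text tells all that it offers.
- The arm moves only by the tool move_arm, never from a script. Its arguments are lists of equal length, an entry for each row: "grip": the finger opening in mm, from 0 to 85.4; "delta_pos": the shift along the tool's x, y, z in mm, a list of three; "twist": the turn about the tool's z in degrees. A call has 1 to 5 rows; each row is the pose to reach, as a shift and turn from the pose commanded when the call began, along the tool's axes at that moment; what a row does not reach only later rows make up. A row lasts 1/12 s, in which the tool goes at most 41.7 mm and 7.16 degrees, less where a joint would pass 70% of its speed; a pose out of reach is approached as far as the arm can. A call with a gripper value outside its range is refused whole. The fingers move at their own pace and stop on an object; "grip_force" is the grip in N (left out, the last holds). Time passes only in rows, so rows that repeat a pose let the fingers close. It gives the time, the measured TCP pose, the force and the opening at its end, in the units of the state.
- telemetry.read_state(): the state, without advancing time (a new reading comes with each control period).
- camera(name): name is "scene" or "top" or "wrist"; returns a dict with "image" (384x512x3 uint8, red, green, blue), "fov_y" (degrees; the focal length in pixels is half the picture's height over the tangent of half this angle, whatever the lens; pixels are square), "cx", "cy" (the principal point, pixels), "dist_coeffs" ([k1, k2, p1, p2, k3] as OpenCV has them; the pictures are not rectified), "world_to_cam" (4x4, takes a point from world to camera coordinates); the wrist camera has in their place "T_tool_cam" (4x4, takes a point from camera to tool coordinates, whose origin is the TCP and whose axes are the flange's). Camera axes: x right, y down, z forward; pixel columns grow to the right and rows downward; lengths in m; the calibration is good to about 2 mm. A picture is of the moment at which its call begins: read the wrist's pose just before it. There is no depth.
- env.finish_job(): hands the job in, once; it reports no verdict.
Trained networks look in a picture, given as the dict that the camera call returned (one of the last four; its "shot" number tells which), for a name from the list of things; names that differ only in an ending like _2 or _b are one class to them, and where a whole thing is asked for, a point or a joint stands for the part that bears it (a point fixed in the world has none). Each returns a list of dicts, best first, with "score" (0 to 1); they miss things now and then, are a little off and sometimes report something else, mostly with a low value. They report only what shows in the picture. A call takes as long as a camera call. They do not tell look-alikes from the thing itself.
- spot_in(picture, label): "extent" ([left, top, right, bottom] as shares, 0 to 1, of the picture: columns of its width, rows of its height, round what is visible of it).
- trace(picture, label): "mask" (384x512 bool, what is visible of it) and "extent" ([left, top, right, bottom] as shares, 0 to 1, of the picture: columns of its width, rows of its height, round what is visible of it).
- place_of(picture, label): "xy" ([column, row] as shares, 0 to 1, of the picture: columns of its width, rows of its height: a listed point, or the origin of a listed thing).
The state is a dict: "clock": time; "joints": joint angles; "qd": joint speeds; "joint_torque": joint torques, N m; "tcp_pos": TCP position; "ee_rot": TCP orientation; "force": force on the tool from outside, world axes, zero at the start; "ft_torque": the same for the moment, N m; "gripper_width": finger opening in m.
Only numpy, scipy, OpenCV 4.12 (cv2) and the standard library are available. Lean on these libraries where they do the work, as an engineer would, in place of code of your own. Each camera call takes 0.05 s, during which the arm holds its last target.

### The job

Help me put the hand bender together: set the small brass thrust collar over the pivot pin so that it lies flat on the raised shoulder, and let go of it. Then pick up the forming lever by its balance point on the flat web, so that it stays level, and hold it level with its bore centred over the pin, its underside two or three centimetres above the tip, handle pointing straight out over the open end of the base, away from the stop block. Finish while still holding it there, so I can oil the pin, and leave the other tools in the tray where they are.

Things in the scene. Friction and masses are not known exactly. Their poses are not given: they have to be found in the camera images.
- bender: base of a hand bender: heavy grey cast plate, 132 x 90 x 14 mm, fixed in the tray. Origin: foot of the pivot axis on the tray; z up, x along the plate from the pivot to the stop block; plate from x = -42 mm (open end) to +90 mm, y within 45 mm. On the pivot axis a dark boss, 30 mm across its flat top (the shoulder), carries the bright pivot pin
- bender_shoulder (a point): on the pivot axis at the height of the flat 30 mm shoulder, 34 mm above the tray, 20 mm above the plate; axes as bender
- bender_pin_tip (a point): tip of the pivot pin, 78 mm above the tray (44 mm above the shoulder); pin 14 mm in diameter, its last 8 mm tapering to 7 mm; axes as bender
- bender_stop (a point): middle of the top of the grey stop block, 70 mm from the pivot along the base's x, 88 mm above the tray; block 22 mm along x, 46 mm wide; its screw, 18 mm below the top, reaches back to 55 mm from the pivot
- collar: loose thrust collar: plain brass-coloured ring, 36 mm outside, 17 mm bore, 14 mm high, about 75 g, lying flat in the tray; the smaller of the two loose rings. Origin: centre of its underside, z up. Open drawers, 0.2 m high, stand beside the tray on the right (y below -0.22 m): come in from above them
- lever: loose forming lever, 0.45 to 0.75 kg, much heavier at the hub. Origin: bore axis at the hub's underside; x from hub to handle, z up. Round hub, 48 mm across, 26 mm high, brass-lined 17 mm bore. Web: flat-sided bar along x from 24 to 82 mm, 16 mm wide, 5 to 23 mm above the underside. It lies level on hub and roller boss. Beyond the boss a bar cranks up to a black handle, x = 166 to 237 mm, 29 to 51 mm up
- lever_roller (a point): middle of the top of the lever's bright upright roller, on the roller boss (26 mm across, standing on the tray), 95 mm from the bore axis, 42 mm above the underside; axes as lever
- lever_balance (a point): balance point of the lever: on the web, 46 mm from the bore axis, 14 mm above the underside; axes as lever. Gripped well away from here the lever swings down in the fingers
- oil_bottle: bystander: small cream oil bottle with a red cap, 32 mm across, 60 mm tall. Origin: centre of its underside
- die: bystander: plain steel disc with a small centre hole (a forming die for later), 58 mm across, 20 mm thick: clearly larger than the collar; lies flat. Origin: centre of its underside
- pliers_teal: bystander: flat-nose pliers with teal handles, 149 mm long along y, 12 mm thick. Origin: centre of its underside
- brush: bystander: scratch brush with a wooden handle, 150 mm long along y, 23 mm high. Origin: centre of its underside
- snips: bystander: small snips with blue handles, 132 mm long along y, 8 mm thick. Origin: centre of its underside
- bench_block: bystander: square steel bench block, 75 x 75 x 22 mm. Origin: centre of its underside
Not all that is in view belongs to the job. Leave any black look-alike of the collar alone.

How it is judged:
On the way, in this order (a step that is already met when the one before it is completed fails the run):
1. the thrust collar lies flat on the shoulder round the pivot pin and has been let go (horizontal distance between collar and bender_shoulder below 0.003 m and z of collar in the frame of bender_shoulder between -0.003 and 0.002 m and angle between collar's own z axis and vertical below 0.05 rad and contact force between the fingers and collar below 0.1 N), for 0.2 s.
2. the lever is lifted clear of the tray, level, held near its balance point (x of the grasp point in the frame of lever_balance between -0.02 and 0.02 m and contact force between the fingers and lever above 2 N and contact force between lever and bender below 0.2 N and contact force between lever and collar below 0.2 N and height (world z) of lever above 0.04 m and angle between lever's own z axis and vertical below 0.1 rad), for 0.2 s.
At the end, for the whole second after the job is handed in: Collar flat on the shoulder (within 3 mm), untouched. Lever still, held only by the fingers within 20 mm of its balance point, level within 4 degrees, bore axis within 7 mm of the pin, underside 8 to 50 mm above the tip, handle within 28 degrees of straight out over the open end (all of step 1 and x of the grasp point in the frame of lever_balance between -0.02 and 0.02 m and contact force between the fingers and lever above 2 N and contact force between lever and bender below 0.2 N and contact force between lever and collar below 0.2 N and horizontal distance between lever and bender_pin_tip below 0.007 m and z of lever in the frame of bender_pin_tip between 0.008 and 0.05 m and angle between lever's own z axis and vertical below 0.07 rad and angle between the x axis of lever and the x axis of bender, either way round below 0.5 rad and x of lever_roller in the frame of bender below -0.05 m and linear speed of lever below 0.02 m/s); the arm keeps its last pose, push and grip.
It fails at once if another tool in the tray is shoved more than 3 cm (distance of any of oil_bottle, die, pliers_teal, brush, snips, bench_block from where it was at the start of the episode above 0.03 m).
It also fails if it takes over 62 s, if anything falls off the work surface, if the arm or the gripper's body presses on something with over 40 N, if the wrist force passes 120 N, or if a joint passes its speed limit or range.

## Working session

There is one attempt and no reset: what is moved stays moved. The work goes in short steps, Python scripts to look and compute and a tool call to move; the robot and the scene stay as the last step left them, time stands still between calls to the robot, and variables do not carry over. Pictures are saved under pics/ and viewed, and the job is handed in when it is done.

Besides the shell and the picture viewer there is one more tool, called after ">>>" in YAML: its name, and indented under it one key for each argument. move_arm: Moves the arm, as the interface text tells. Its arguments: {"type":"object","properties":{"grip":{"type":"array"},"delta_pos":{"type":"array"},"twist":{"type":"array"},"grip_force":{"type":"number"}},"required":["grip","delta_pos","twist"]}

```bash
mkdir -p pics
cat > h.py <<'E'
import numpy as np, cv2
from station import telemetry, camera, env, spot_in, trace, place_of
from scipy.spatial.transform import Rotation as R
def rot(q): return R.from_quat([q[1],q[2],q[3],q[0]]).as_matrix()
def K(p):
    h,w=p["image"].shape[:2]; f=h/2/np.tan(np.radians(p["fov_y"])/2)
    return np.array([[f,0,p["cx"]],[0,f,p["cy"]],[0,0,1.]])
def shot(n):
    s=telemetry.read_state(); p=camera(n)
    if n=="wrist":
        T=np.eye(4);T[:3,:3]=rot(s["ee_rot"]);T[:3,3]=s["tcp_pos"]
        p["W"]=np.linalg.inv(T@np.array(p["T_tool_cam"]))
    else: p["W"]=np.array(p["world_to_cam"])
    return p
def save(p,name): cv2.imwrite("pics/"+name+".png",p["image"][:,:,::-1])
def ray(p,uv):
    d=cv2.undistortPoints(np.array([[uv]],float),K(p),np.array(p["dist_coeffs"],float))[0,0]
    M=p["W"]; o=-M[:3,:3].T@M[:3,3]; v=M[:3,:3].T@np.array([d[0],d[1],1]); return o,v/np.linalg.norm(v)
def atz(p,uv,z):
    o,v=ray(p,uv); return o+v*(z-o[2])/v[2]
def tri(rs):
    A=np.zeros((3,3));b=np.zeros(3)
    for o,v in rs:
        P=np.eye(3)-np.outer(v,v);A+=P;b+=P@o
    x=np.linalg.solve(A,b); return x,[np.linalg.norm((np.eye(3)-np.outer(v,v))@(x-o)) for o,v in rs]
def proj(p,X):
    M=p["W"]; r,_=cv2.Rodrigues(M[:3,:3]); return cv2.projectPoints(np.array(X,float).reshape(-1,3),r,M[:3,3],K(p),np.array(p["dist_coeffs"],float))[0][:,0]
def px(p,xy): h,w=p["image"].shape[:2]; return np.array([xy[0]*w,xy[1]*h])
E
python3 - <<'E'
from h import *
np.set_printoptions(precision=4,suppress=True)
print(telemetry.read_state())
ps={}
for n in ["scene","top"]:
    p=shot(n);ps[n]=p;save(p,n+"0");print(n,p["fov_y"],p["cx"],p["cy"],p["dist_coeffs"])
names=["bender","bender_shoulder","bender_pin_tip","bender_stop","collar","lever","lever_roller","lever_balance","oil_bottle","die","pliers_teal","brush","snips","bench_block"]
for l in names:
    rr={}
    for n,p in ps.items():
        r=place_of(p,l)
        print(l,n,[(round(d["score"],2),px(p,d["xy"]).round(1)) for d in r[:3]], end=' ')
        if r: rr[n]=ray(p,px(p,r[0]["xy"]))
    if len(rr)==2: print("TRI",*tri(list(rr.values())))
    else: print()
E
```

```text
{'clock': 0.0, 'joints': array([-1.127 ,  0.2414,  0.0037,  1.3352,  0.    ,  1.5708]), 'qd': array([ 0.0017, -0.0009, -0.    , -0.0003, -0.0012, -0.0001]), 'joint_torque': array([  0.0011, -37.2323,  25.2405,   0.017 ,   0.0001,  -0.    ]), 'tcp_pos': array([ 0.2144, -0.451 ,  0.2304]), 'ee_rot': array([-0.001 ,  0.9755,  0.2201, -0.0002]), 'force': array([-0.2616, -0.9488,  0.4506]), 'ft_torque': array([ 0.0165, -0.009 ,  0.0105]), 'gripper_width': 0.08560927426787725}
scene 45.84677358782705 257.64099227609256 190.44389734714696 [-0.0668  0.      0.      0.      0.    ]
top 56.799635782568984 256.0504091304436 194.48208710996843 [-0.0726  0.      0.      0.      0.    ]
bender scene [(0.56, array([249.5, 177.1]))] bender top [(0.97, array([278.5, 165.8])), (0.15, array([258.5, 227.8]))] TRI [ 0.6063  0.0267 -0.0063] [np.float64(0.00329443341299107), np.float64(0.003294433412991135)]
bender_shoulder scene [(0.9, array([247.3, 165.5]))] bender_shoulder top [(0.71, array([280.3, 158.5])), (0.38, array([289.7, 226.1]))] TRI [0.6205 0.0228 0.0203] [np.float64(0.0022386886271329263), np
[... 1851 characters left out ...]
)), (0.18, array([210.9, 269. ]))] TRI [ 0.5823  0.1509 -0.0146] [np.float64(0.001452153105085467), np.float64(0.0014521531050854877)]
brush scene [(0.87, array([270.9, 297.1]))] brush top [(0.74, array([211.3, 270.3]))] TRI [0.3322 0.2023 0.0085] [np.float64(0.0028815154583018477), np.float64(0.002881515458301926)]
snips scene [(0.84, array([165.6, 250.4]))] snips top [(0.39, array([176.1, 182.7]))] TRI [ 0.5597  0.2978 -0.0005] [np.float64(0.0016752665846122843), np.float64(0.001675266584612344)]
bench_block scene [(0.68, array([172.2, 199.8]))] bench_block top [(0.81, array([211.3, 144.6]))] TRI [ 0.6647  0.2078 -0.0037] [np.float64(0.004764677135883883), np.float64(0.004764677135884086)]
```

```bash
python3 -c "
import cv2
a=cv2.imread('pics/scene0.png');b=cv2.imread('pics/top0.png')
cv2.imwrite('pics/scene0c.png',cv2.resize(a[110:320,130:400],None,fx=2.8,fy=2.8,interpolation=cv2.INTER_CUBIC))
cv2.imwrite('pics/top0c.png',cv2.resize(b[110:310,150:410],None,fx=2.9,fy=2.9,interpolation=cv2.INTER_CUBIC))"
```

```text
(no output)
```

View pics/scene0c.png

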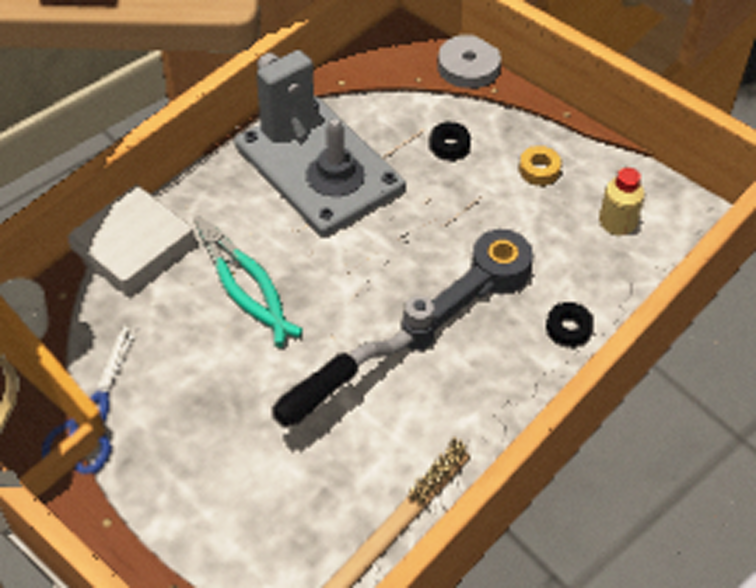

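View pics/top0c.png

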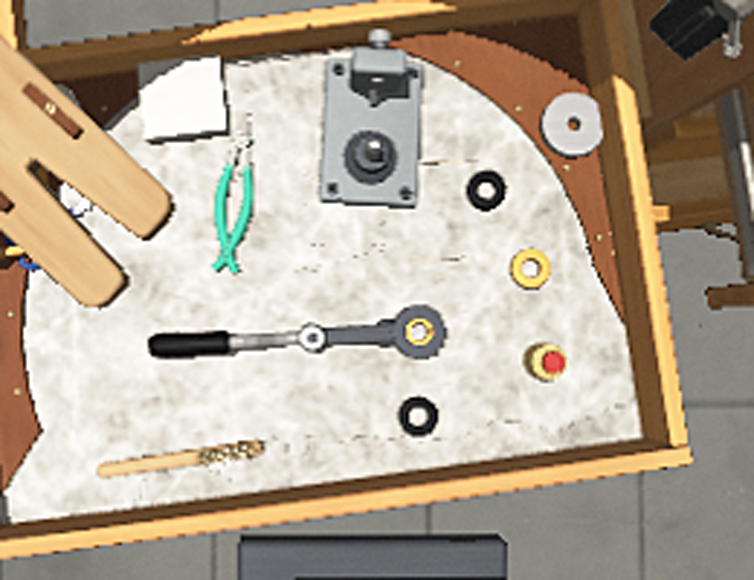

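View pics/top0.png

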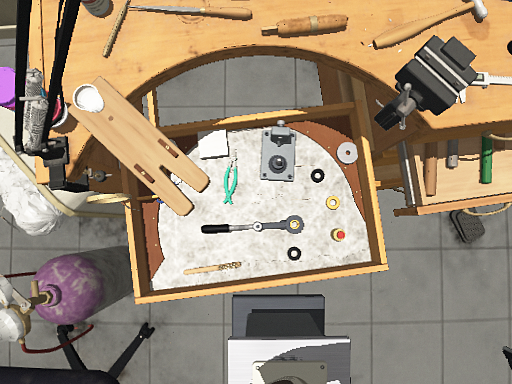

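View pics/scene0.png

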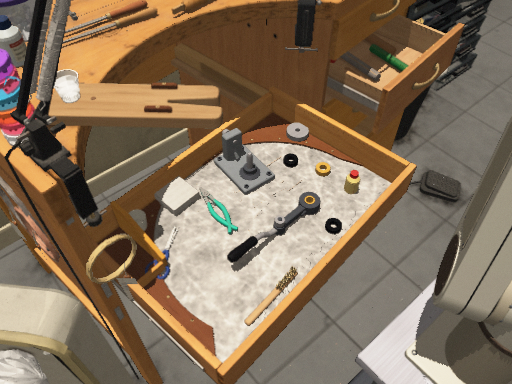

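The brass collar is at scene (323,168) and top (333,202). The black rings are look-alikes. The lever lies with its handle toward +y, and the bender's stop is on its far (+x) side.

```bash
cat >> h.py <<'E'
np.set_printoptions(precision=4,suppress=True)
def goto(X,yaw=None):
    """world TCP target -> delta in tool axes mm; yaw: wanted direction (deg) of tool y in world mod 180"""
    s=telemetry.read_state(); M=rot(s["ee_rot"]); d=M.T@(np.array(X)-s["tcp_pos"])*1000
    y=np.degrees(np.arctan2(M[1,1],M[0,1]))
    print("t",round(s["clock"],2),"tcp",s["tcp_pos"],"yaw_y",round(y,2),"tilt",np.degrees(np.arccos(-M[2,2])).round(2),"F",s["force"],"w",s["gripper_width"],"j6",s["joints"][5])
    print("delta",d.round(1),"dist",np.linalg.norm(d).round(1))
    if yaw is not None:
        t=(yaw-y+90)%180-90; print("world turn",t.round(2),"-> twist",(-t).round(2))
E
python3 - <<'E'
from h import *
s=shot("scene");t=shot("top")
a,b=(323.2,168.2),(333.1,202.4)
print("collar",tri([ray(s,a),ray(t,b)]),atz(s,a,.014),atz(t,b,.014))
for p in (s,t):
    for l in ("collar","lever","bender","brush"):
        for d in trace(p,l)[:3]:
            m=d["mask"]; ys,xs=np.nonzero(m); print(l,round(d["score"],2),m.sum(),xs.mean().round(1),ys.mean().round(1), atz(p,(xs.mean()+.0,ys.mean()+.0),.01))
# tray rim heights from two views? right wall corner
goto([.50,-.11,.30])
goto([.46,-.11,.30])
E
```

```text
collar (array([ 0.5053, -0.1167,  0.0087]), [np.float64(0.0005316839618070837), np.float64(0.0005316839618070834)]) [ 0.5026 -0.1123  0.014 ] [ 0.5046 -0.1159  0.014 ]
collar 0.68 160 322.5 168.6 [ 0.5051 -0.1132  0.01  ]
collar 0.57 129 289.9 159.8 [ 0.5769 -0.0731  0.01  ]
collar 0.48 190 333.2 225.5 [ 0.3727 -0.0103  0.01  ]
lever 0.76 1354 278.4 224.3 [0.4523 0.078  0.01  ]
lever 0.37 226 166.7 252.8 [0.548  0.3028 0.01  ]
bender 0.66 2156 241.0 163.0 [0.6459 0.0245 0.01  ]
bender 0.66 1346 278.4 224.6 [0.4515 0.0786 0.01  ]
brush 0.96 612 270.7 296.6 [0.3348 0.2045 0.01  ]
collar 0.56 125 293.3 253.3 [ 0.3735 -0.0114  0.01  ]
lever 0.59 770 259.3 225.9 [0.4443 0.0762 0.01  ]
bender 0.71 1749 277.8 153.8 [0.6333 0.0271 0.01  ]
brush 0.59 359 212.3 268.1 [0.3362 0.1976 0.01  ]
t 2.0 tcp [ 0.2147 -0.4516  0.2313] yaw_y -64.57 tilt 0.0 F [ 0.1244  0.8054 -0.5908] w 0.08547600262858752 j6 1.5708032460904033
delta [ 404.3 -186.   -68.7] dist 450.3
t 2.0 tcp [ 0.2147 -0.4516  0.2313] yaw_y -64.57 tilt 0.0 F [ 0.1244  0.8054 -0.5908] w 0.08547600262858752 j6 1.5708032460904033
delta [ 368.2 -203.2  -68.7] dist 426.1
```

>>> move_arm:
  grip: [85, 85, 85, 85, 85]
  delta_pos:
    - [0, 0, -35]
    - [10, -4, -70]
    - [40, -18, -70]
    - [75, -35, -70]
    - [110, -52, -70]
  twist: [-7, -14, -21, -28, -35]

```text
clock: 2.42
tcp_pos: [0.2923, -0.357, 0.3021]
ee_rot: [0.001, 0.863, 0.505, 0.0]
force: [1.0, 0.2, 0.1]
gripper_width: 0.0853
```

Run:
```python
from h import *
goto([.47,-.115,.30],90)
p=shot("wrist");save(p,"w0");print(p["T_tool_cam"],p["fov_y"])
```

```text
t 2.42 tcp [ 0.2923 -0.357   0.3021] yaw_y -29.37 tilt 0.11 F [1.0276 0.2445 0.1403] w 0.08526524623899931 j6 1.1984795522607146
delta [298.1  36.2   2. ] dist 300.3
world turn -60.63 -> twist 60.63
[[-0.0002 -0.9586 -0.2847  0.0723]
 [ 1.     -0.0002 -0.0002 -0.0006]
 [ 0.0001 -0.2847  0.9586 -0.1415]
 [ 0.      0.      0.      1.    ]] 64.99415376852153
```

>>> move_arm:
  grip: [85, 85, 85, 85, 85]
  delta_pos:
    - [35, 4, 0]
    - [72, 8, 0]
    - [110, 12, 0]
    - [148, 16, 0]
    - [185, 20, 0]
  twist: [-7, -14, -21, -28, -35]

```text
clock: 2.88
tcp_pos: [0.4011, -0.2049, 0.3015]
ee_rot: [0.0, 0.671, 0.742, 0.0]
force: [0.4, -1.2, 0.4]
gripper_width: 0.0852
```

Run:
```python
from h import *
goto([.49,-.115,.27],90)
```

```text
t 2.88 tcp [ 0.4011 -0.2049  0.3015] yaw_y 5.73 tilt 0.03 F [ 0.3976 -1.1516  0.4073] w 0.0851800694597969 j6 0.9985979057049291
delta [80.5 97.4 31.5] dist 130.3
world turn 84.27 -> twist -84.27
```

>>> move_arm:
  grip: [85, 85, 85, 85, 85]
  delta_pos:
    - [20, 25, 8]
    - [40, 50, 16]
    - [60, 75, 24]
    - [80, 97, 31]
    - [80, 97, 31]
  twist: [-7, -14, -21, -28, -35]

```text
clock: 3.3
tcp_pos: [0.4917, -0.1139, 0.2682]
ee_rot: [-0.001, 0.414, 0.91, 0.001]
force: [-0.7, -0.7, -0.1]
gripper_width: 0.0845
```

Run:
```python
from h import *
goto([.49,-.115,.27],90)
```

```text
t 3.3 tcp [ 0.4917 -0.1139  0.2682] yaw_y 41.06 tilt 0.15 F [-0.7049 -0.7464 -0.1444] w 0.0845188837569597 j6 0.6254699799605493
delta [ 0.3 -2.  -1.8] dist 2.8
world turn 48.94 -> twist -48.94
```

>>> move_arm:
  grip: [85, 85, 85, 85, 85]
  delta_pos:
    - [0, 0, 0]
    - [0, 0, 0]
    - [0, 0, 0]
    - [0, 0, 0]
    - [0, 0, 0]
  twist: [-7, -14, -21, -28, -35]

```text
clock: 3.72
tcp_pos: [0.4894, -0.1176, 0.2702]
ee_rot: [-0.0, 0.124, 0.992, -0.0]
force: [0.5, -0.8, 0.9]
gripper_width: 0.0849
```

Run:
```python
from h import *
goto([.49,-.115,.27],90)
p=shot("wrist");save(p,"w1")
for l in("collar",):
  for d in place_of(p,l)[:3]: print(d["score"],px(p,d["xy"]),atz(p,px(p,d["xy"]),0))
  for d in trace(p,l)[:3]:
    ys,xs=np.nonzero(d["mask"]); e=d["extent"]; print(d["score"],xs.mean(),ys.mean(),atz(p,(xs.mean(),ys.mean()),.009),np.array(e)*[512,384,512,384])
```

```text
t 3.72 tcp [ 0.4894 -0.1176  0.2702] yaw_y 75.76 tilt 0.01 F [ 0.4642 -0.7594  0.9386] w 0.0849012058583235 j6 0.012835433208593866
delta [0.1 2.7 0.2] dist 2.7
world turn 14.24 -> twist -14.24
0.87 [301.4144 213.504 ] [ 0.5808 -0.0759  0.    ]
0.61 [317.9008  47.1936] [ 0.3695 -0.01    0.    ]
0.23 [387.2768 221.9136] [0.6249 0.0439 0.    ]
0.83 263.04719101123595 171.17078651685392 [ 0.5043 -0.1145  0.009 ] [254.6176 159.5904 276.992  185.3952]
0.76 317.3557251908397 48.29770992366412 [ 0.3717 -0.0128  0.009 ] [305.5104  30.1056 333.7216  63.5136]
0.55 301.7866323907455 211.91002570694087 [ 0.5751 -0.0754  0.009 ] [289.4848 202.5984 315.2896 225.6   ]
```

View pics/w1.png

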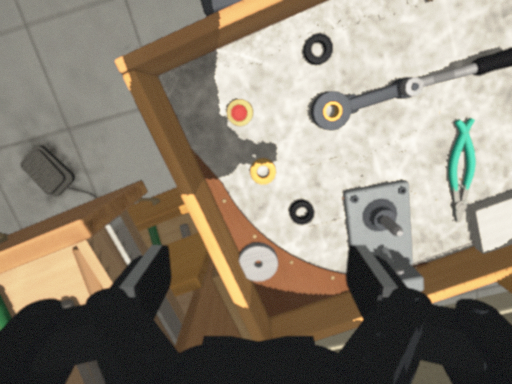

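>>> move_arm:
  grip: [85, 85, 85, 85, 85]
  delta_pos:
    - [-4, 1, 37]
    - [-9, 3, 75]
    - [-14, 6, 112]
    - [-14, 6, 150]
    - [-14, 6, 150]
  twist: [-7, -14, -14, -14, -14]

```text
clock: 4.28
tcp_pos: [0.4986, -0.1139, 0.1129]
ee_rot: [-0.007, 0.006, 1.0, 0.002]
force: [-1.1, 0.1, -0.8]
gripper_width: 0.0852
```

Run:
```python
from h import *
goto([.504,-.1145,.12],90)
p=shot("wrist");save(p,"w2")
for l in("collar",):
  for d in place_of(p,l)[:3]: print(d["score"],px(p,d["xy"]),atz(p,px(p,d["xy"]),0))
  for d in trace(p,l)[:3]:
    ys,xs=np.nonzero(d["mask"]); e=d["extent"]; print(d["score"],xs.mean(),ys.mean(),atz(p,(xs.mean(),ys.mean()),.009),np.array(e)*[512,384,512,384])
```

```text
t 4.28 tcp [ 0.4986 -0.1139  0.1129] yaw_y 89.27 tilt 0.86 F [-1.0909  0.13   -0.8409] w 0.08516746839502697 j6 -0.21179221468513762
delta [-5.3 -0.5 -7.2] dist 8.9
world turn 0.73 -> twist -0.73
0.9 [259.0208 200.6016] [ 0.5054 -0.1126  0.    ]
0.89 [388.7104  31.7184] [ 0.3706 -0.0109  0.    ]
0.75 [296.192  272.4096] [ 0.5773 -0.0781  0.    ]
0.92 299.63372620126927 274.22121486854036 [ 0.5739 -0.0762  0.009 ] [281.4976 256.0896 320.4096 296.4864]
0.62 257.09143807148797 202.08229426433914 [ 0.5039 -0.1143  0.009 ] [237.0048 183.5136 277.504  223.7184]
0.61 390.9919395465995 31.005037783375315 [ 0.3721 -0.0128  0.009 ] [364.9024   1.3824 420.8128  57.7152]
```

View pics/w2.png

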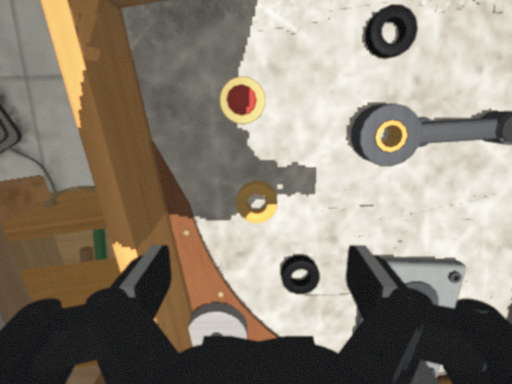

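>>> move_arm:
  grip: [85, 85, 85, 85, 85]
  delta_pos:
    - [-4, 0, 15]
    - [-5, 0, 35]
    - [-5, 0, 60]
    - [-5, 0, 75]
    - [-5, 0, 75]
  twist: [0, 0, 0, 0, 0]

```text
clock: 4.85
tcp_pos: [0.5096, -0.1154, 0.0455]
ee_rot: [-0.0, 0.006, 1.0, 0.0]
force: [0.6, 0.8, -0.4]
gripper_width: 0.085
```

Run:
```python
from h import *
goto([.504,-.1144,.004],90)
p=shot("wrist");save(p,"w3")
for l in("collar",):
  for d in trace(p,l)[:3]:
    ys,xs=np.nonzero(d["mask"]); e=d["extent"]; print(d["score"],xs.mean(),ys.mean(),atz(p,(xs.mean(),ys.mean()),.009),np.array(e)*[512,384,512,384])
print(proj(p,[.504,-.1144,.014]))
```

```text
t 4.85 tcp [ 0.5096 -0.1154  0.0455] yaw_y 89.36 tilt 0.01 F [ 0.6425  0.7709 -0.372 ] w 0.0849669200080174 j6 -0.21165094192745726
delta [ 5.6  1.  41.5] dist 41.9
world turn 0.64 -> twist -0.64
0.95 444.1440329218107 6.290809327846365 [ 0.3873 -0.0159  0.009 ] [417.6896   0.     478.9248  13.7856]
0.89 258.75186321788686 215.4695309074967 [ 0.5034 -0.1148  0.009 ] [230.912  188.0832 287.3856 245.6832]
0.61 459.05573618207154 319.55968416163495 [0.5842 0.0271 0.009 ] [410.7776 285.888  512.     379.6992]
[[259.3832 219.2165]]
```

View pics/w3.png

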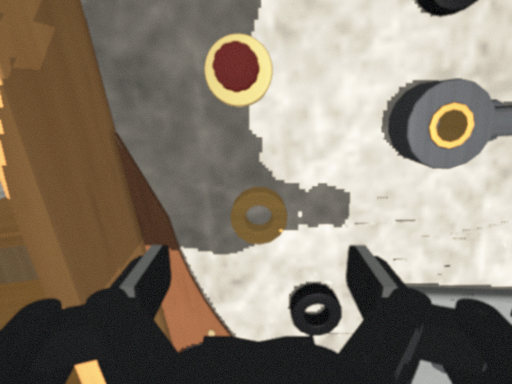

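>>> move_arm:
  grip: [85, 85, 85, 85, 85]
  delta_pos:
    - [4, 1, 15]
    - [6, 1, 30]
    - [6, 1, 41]
    - [6, 1, 41]
    - [6, 1, 41]
  twist: [0, 0, 0, 0, 0]

```text
clock: 5.37
tcp_pos: [0.5051, -0.1146, 0.0063]
ee_rot: [0.002, 0.005, 1.0, -0.0]
force: [0.4, -1.1, 0.1]
gripper_width: 0.085
```

Run:
```python
from h import *
goto([.5036,-.1145,.004],90)
p=shot("wrist");save(p,"w4")
for l in("collar",):
  for d in trace(p,l)[:3]:
    ys,xs=np.nonzero(d["mask"]); e=d["extent"]; print(d["score"],xs.mean(),ys.mean(),atz(p,(xs.mean(),ys.mean()),.009),np.array(e)*[512,384,512,384])
```

```text
t 5.37 tcp [ 0.5051 -0.1146  0.0063] yaw_y 89.41 tilt 0.18 F [ 0.3884 -1.1076  0.0644] w 0.08504179454550131 j6 -0.2128600343310876
delta [1.5 0.1 2.2] dist 2.7
world turn 0.59 -> twist -0.59
0.81 257.4114859213828 250.48982436576526 [ 0.5032 -0.1148  0.009 ] [222.9248 217.3824 292.1984 286.6944]
0.64 327.7590361445783 337.2063253012048 [ 0.5577 -0.0758  0.009 ] [303.4112 327.5904 349.7984 352.8192]
0.45 490.90410958904107 1.082191780821918 [ 0.3917 -0.0179  0.009 ] [482.5088   0.     507.4944   2.6112]
```

View pics/w4.png

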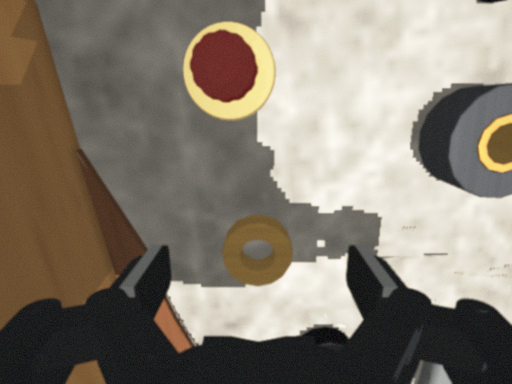

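>>> move_arm:
  grip: [30, 30, 30, 30, 30]
  delta_pos:
    - [0, 0, 1]
    - [1, 0, 1]
    - [1, 0, 1]
    - [1, 0, 1]
    - [1, 0, 1]
  twist: [0, 0, 0, 0, 0]
  grip_force: 40

```text
clock: 5.88
tcp_pos: [0.5027, -0.1143, 0.0038]
ee_rot: [0.0, 0.005, 1.0, -0.0]
force: [-0.3, -0.9, 3.3]
gripper_width: 0.0333
```

>>> move_arm:
  grip: [30, 30, 30, 30, 30]
  delta_pos:
    - [0, 0, 0]
    - [0, 0, 0]
    - [0, 0, 0]
    - [0, 0, 0]
    - [0, 0, 0]
  twist: [0, 0, 0, 0, 0]

```text
clock: 6.3
tcp_pos: [0.5028, -0.1143, 0.0038]
ee_rot: [0.0, 0.005, 1.0, -0.0]
force: [-1.0, 0.2, 5.2]
gripper_width: 0.0337
```

Run:
```python
from h import *
goto([.5036,-.1145,.15],90)
p=shot("wrist");save(p,"w5")
```

```text
t 6.3 tcp [ 0.5028 -0.1143  0.0038] yaw_y 89.42 tilt 0.04 F [-1.0281  0.15    5.2218] w 0.033666884215227275 j6 -0.21352710581934406
delta [  -0.9   -0.2 -146.2] dist 146.2
world turn 0.58 -> twist -0.58
```

View pics/w5.png

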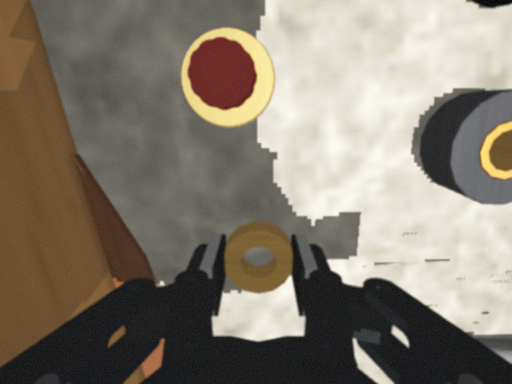

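>>> move_arm:
  grip: [30, 30, 30, 30, 30]
  delta_pos:
    - [0, 0, -15]
    - [0, 0, -45]
    - [0, 0, -80]
    - [0, 0, -120]
    - [0, 0, -146]
  twist: [0, 0, 0, 0, 0]

```text
clock: 6.77
tcp_pos: [0.5033, -0.1144, 0.1523]
ee_rot: [0.001, 0.005, 1.0, -0.0]
force: [0.3, 0.3, -0.3]
gripper_width: 0.0336
```

Run:
```python
from h import *
p=shot("wrist");save(p,"w6")
goto([.56,-.02,.16],90)
d=[d for d in trace(p,"collar")]
for d in d[:3]:
    ys,xs=np.nonzero(d["mask"]);print(d["score"],xs.mean(),ys.mean(),np.array(d["extent"])*[512,384,512,384])
for l in("bender_pin_tip","bender_shoulder","bender_stop"):
  for d in place_of(p,l)[:2]: print(l,d["score"],px(p,d["xy"]),atz(p,px(p,d["xy"]),{"bender_pin_tip":.078,"bender_shoulder":.034,"bender_stop":.088}[l]))
```

```text
t 6.82 tcp [ 0.5063 -0.1151  0.157 ] yaw_y 89.43 tilt 0.65 F [1.9703 0.668  2.8517] w 0.03308457681524174 j6 -0.21349761068920514
delta [-52.8  95.6  -2.6] dist 109.3
world turn 0.57 -> twist -0.57
0.83 374.8106761565836 32.64270462633452 [353.1776   8.4864 397.9776  56.7168]
0.67 258.3148299319728 257.23401360544216 [226.4064 220.1856 292.1984 293.4144]
0.54 298.5806451612903 236.41935483870967 [288.512  232.512  312.0128 242.9952]
bender_pin_tip 0.68 [425.7792 318.1056] [0.6072 0.029  0.078 ]
bender_shoulder 0.96 [404.224  282.0864] [0.6001 0.0296 0.034 ]
```

View pics/w6.png

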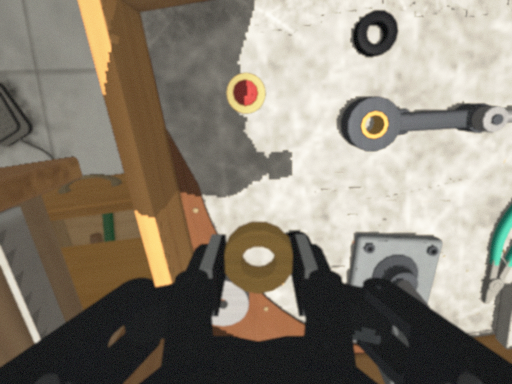

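>>> move_arm:
  grip: [30, 30, 30, 30, 30]
  delta_pos:
    - [-30, 10, -12]
    - [-60, 25, -25]
    - [-95, 45, -40]
    - [-125, 70, -45]
    - [-125, 70, -45]
  twist: [0, 0, 0, 0, 0]

```text
clock: 7.43
tcp_pos: [0.6329, -0.041, 0.1917]
ee_rot: [0.001, 0.002, 1.0, 0.001]
force: [0.7, 0.0, -0.9]
gripper_width: 0.0334
```

>>> move_arm:
  grip: [30, 30]
  delta_pos:
    - [0, 0, 0]
    - [0, 0, 0]
  twist: [0, 0]

```text
clock: 7.6
tcp_pos: [0.6265, -0.0453, 0.1911]
ee_rot: [-0.003, 0.005, 1.0, 0.0]
force: [0.2, -0.7, 0.2]
gripper_width: 0.033
```

```bash
cat >> h.py <<'E'
import pickle
HT={"bender":0,"bender_pin_tip":.078,"bender_shoulder":.034,"bender_stop":.088,"lever":0,"lever_balance":.014,"lever_roller":.042,"collar":0}
def pins(name,ls=("bender_pin_tip","bender_shoulder","bender_stop")):
    p=shot("wrist");save(p,name)
    out={}
    for l in ls:
        for d in place_of(p,l)[:2]:
            u=px(p,d["xy"]); print(l,round(d["score"],2),u,atz(p,u,HT[l])); out.setdefault(l,(u,ray(p,u)))
    pickle.dump((out,{k:p[k] for k in("W","fov_y","cx","cy","dist_coeffs","image")}),open(name+".pkl","wb"))
    return p
E
python3 - <<'E'
from h import *
goto([.63,-.04,.2],90)
p=pins("w7")
E
```

```text
t 7.6 tcp [ 0.6265 -0.0453  0.1911] yaw_y 89.46 tilt 0.34 F [ 0.1526 -0.6968  0.2041] w 0.03301157008667408 j6 -0.0625430673371085
delta [-3.4  5.3 -8.9] dist 10.9
world turn 0.54 -> twist -0.54
bender_pin_tip 0.83 [341.8112 169.3056] [0.6068 0.0272 0.078 ]
bender_shoulder 0.87 [331.6224 157.5936] [0.6038 0.0286 0.034 ]
bender_stop 0.63 [337.1008 246.6816] [0.675 0.025 0.088]
```

View pics/w7.png

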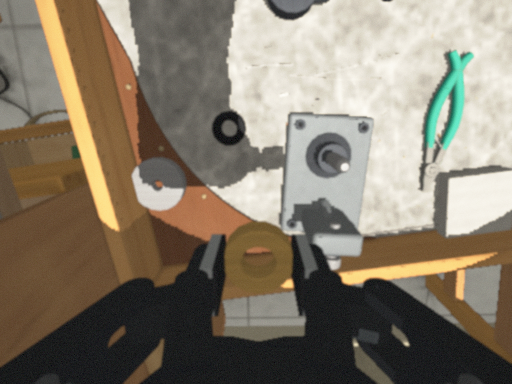

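>>> move_arm:
  grip: [30, 30, 30, 30, 30]
  delta_pos:
    - [0, 35, 0]
    - [0, 75, 0]
    - [0, 115, 0]
    - [0, 130, 0]
    - [0, 130, 0]
  twist: [0, 0, 0, 0, 0]

```text
clock: 8.22
tcp_pos: [0.6288, 0.0879, 0.1946]
ee_rot: [0.0, 0.003, 1.0, 0.001]
force: [0.3, 0.2, -0.7]
gripper_width: 0.0335
```

>>> move_arm:
  grip: [30, 30, 30, 30]
  delta_pos:
    - [0, 0, 0]
    - [0, 0, 0]
    - [0, 0, 0]
    - [0, 0, 0]
  twist: [0, 0, 0, 0]

```text
clock: 8.55
tcp_pos: [0.6295, 0.0828, 0.1944]
ee_rot: [0.0, 0.006, 1.0, -0.0]
force: [-0.2, -0.1, -0.8]
gripper_width: 0.0327
```

Run:
```python
from h import *
goto([.606,.027,.15],90)
p=pins("w8")
a=pickle.load(open("w7.pkl","rb"))[0];b=pickle.load(open("w8.pkl","rb"))[0]
for l in a:
    if l in b: print(l,tri([a[l][1],b[l][1]]))
```

```text
t 8.55 tcp [0.6295 0.0828 0.1944] yaw_y 89.29 tilt 0.01 F [-0.2234 -0.1088 -0.7962] w 0.03267585263779038 j6 0.14327059738997044
delta [ 22.8 -56.1  44.4] dist 75.1
world turn 0.71 -> twist -0.71
bender_pin_tip 0.86 [196.5056 164.6976] [0.6056 0.0298 0.078 ]
bender_pin_tip 0.64 [259.7888 251.0976] [0.6892 0.0838 0.078 ]
bender_shoulder 0.91 [207.9232 154.7904] [0.6041 0.0328 0.034 ]
bender_stop 0.74 [260.608  253.0176] [0.686  0.0846 0.088 ]
bender_pin_tip (array([0.6072, 0.0287, 0.0729]), [np.float64(0.0005916011956237527), np.float64(0.000591601195623698)])
bender_shoulder (array([0.6056, 0.0311, 0.0239]), [np.float64(9.526228061223549e-05), np.float64(9.526228061233586e-05)])
bender_stop (array([ 0.7835,  0.0843, -0.1152]), [np.float64(0.0076663316824900594), np.float64(0.007666331682489989)])
```

View pics/w8.png

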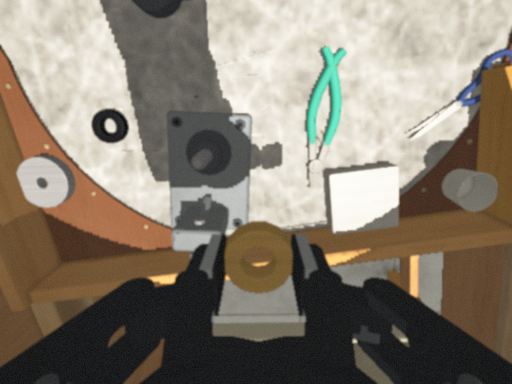

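>>> move_arm:
  grip: [30, 30, 30, 30, 30]
  delta_pos:
    - [-5, -18, 15]
    - [-10, -36, 30]
    - [-15, -50, 50]
    - [-19, -54, 68]
    - [-19, -54, 78]
  twist: [0, 0, 0, 0, 0]

```text
clock: 9.17
tcp_pos: [0.6473, 0.0285, 0.1137]
ee_rot: [-0.001, 0.006, 1.0, -0.0]
force: [-0.4, 0.0, -0.8]
gripper_width: 0.0331
```

>>> move_arm:
  grip: [30, 30, 30, 30]
  delta_pos:
    - [0, 0, 0]
    - [0, 0, 0]
    - [0, 0, 0]
    - [0, 0, 0]
  twist: [-0.7, -0.7, -0.7, -0.7]

```text
clock: 9.5
tcp_pos: [0.6488, 0.0311, 0.118]
ee_rot: [0.001, -0.002, 1.0, 0.0]
force: [-0.2, 0.7, 0.1]
gripper_width: 0.0331
```

Run:
```python
from h import *
goto([.606,.0285,.12],90)
p=pins("w9")
bs=[pickle.load(open(f"w{i}.pkl","rb"))[0] for i in (7,8,9)]
for l in HT:
    r=[b[l][1] for b in bs if l in b]
    if len(r)>1: print(l,tri(r))
cv2.imwrite("pics/w9c.png",cv2.resize(p["image"][40:290,130:390,::-1],None,fx=2.4,fy=2.4,interpolation=cv2.INTER_CUBIC))
```

```text
t 9.5 tcp [0.6488 0.0311 0.118 ] yaw_y 90.18 tilt 0.16 F [-0.229   0.7427  0.1413] w 0.03310546349217776 j6 0.04461943862169878
delta [42.8 -2.4 -2.1] dist 42.9
world turn -0.18 -> twist 0.18
bender_pin_tip 0.81 [254.8224 154.4064] [0.6047 0.0291 0.078 ]
bender_pin_tip 0.33 [256.2048 143.616 ] [0.5982 0.03   0.078 ]
bender_shoulder 0.56 [257.0752 147.6096] [0.6067 0.0304 0.034 ]
bender_pin_tip (array([0.6066, 0.0288, 0.073 ]), [np.float64(0.0011653463213216148), np.float64(7.642446742039059e-05), np.float64(0.0011451463549178593)])
bender_shoulder (array([0.6064, 0.0308, 0.0238]), [np.float64(0.0009729154994202137), np.float64(0.0007644116321436665), np.float64(0.0017345593789093378)])
bender_stop (array([ 0.7835,  0.0843, -0.1152]), [np.float64(0.0076663316824900594), np.float64(0.007666331682489989)])
```

View pics/w9c.png

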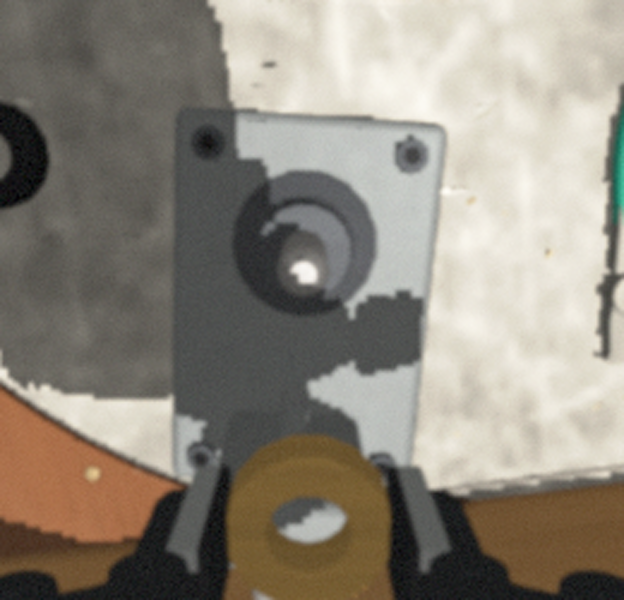

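Run:
```python
from h import *
o,p=pickle.load(open("w9.pkl","rb"))
im=p["image"][100:180,215:300,::-1]
im=cv2.resize(im,None,fx=7,fy=7,interpolation=cv2.INTER_CUBIC)
im=np.clip((im/255.)**.5*255,0,255).astype(np.uint8)
for i in range(0,85,10): cv2.putText(im,str(215+i),(i*7,10),0,.35,(0,0,255)); cv2.line(im,(i*7,12),(i*7,20),(0,0,255))
for i in range(0,80,10): cv2.putText(im,str(100+i),(0,i*7+4),0,.35,(0,0,255))
def ell(X,r,c):
    a=np.linspace(0,2*np.pi,60); q=proj(p,np.c_[X[0]+r*np.cos(a),X[1]+r*np.sin(a),np.full(60,X[2])])
    q=((q-[215,100]+.5)*7).astype(int); cv2.polylines(im,[q.reshape(-1,1,2)],True,c)
X=(.6055,.0292)
ell((*X,.034),.015,(0,255,0)); ell((*X,.078),.0035,(255,0,0)); ell((*X,.07),.007,(255,255,0))
cv2.imwrite("pics/w9z.png",im)
```

```text
(no output)
```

View pics/w9z.png

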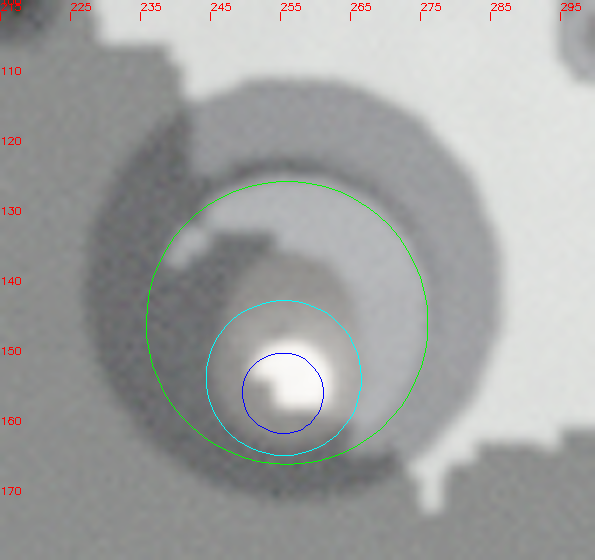

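Run:
```python
from h import *
o,p=pickle.load(open("w9.pkl","rb"))
tcp=np.array([.6488,.0311,.118])
im=p["image"][200:300,215:310,::-1]
im=cv2.resize(im,None,fx=6,fy=6,interpolation=cv2.INTER_CUBIC)
im=np.clip((im/255.)**.5*255,0,255).astype(np.uint8)
for i in range(0,85,10): cv2.putText(im,str(215+i),(i*6,10),0,.35,(0,0,255))
for i in range(0,100,10): cv2.putText(im,str(200+i),(0,i*6+4),0,.35,(0,0,255))
def ell(X,r,c):
    a=np.linspace(0,2*np.pi,60); q=proj(p,np.c_[X[0]+r*np.cos(a),X[1]+r*np.sin(a),np.full(60,X[2])])
    q=((q-[215,200]+.5)*6).astype(int); cv2.polylines(im,[q.reshape(-1,1,2)],True,c)
zb=tcp[2]-.0038
X=tcp[:2]+[0.0,0.0]
ell((*X,zb+.014),.0085,(0,255,0)); ell((*X,zb+.014),.018,(0,255,0)); ell((*X,zb),.018,(255,0,0)); ell((*X,zb),.0085,(255,0,0))
cv2.imwrite("pics/w9y.png",im)
```

```text
(no output)
```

View pics/w9y.png

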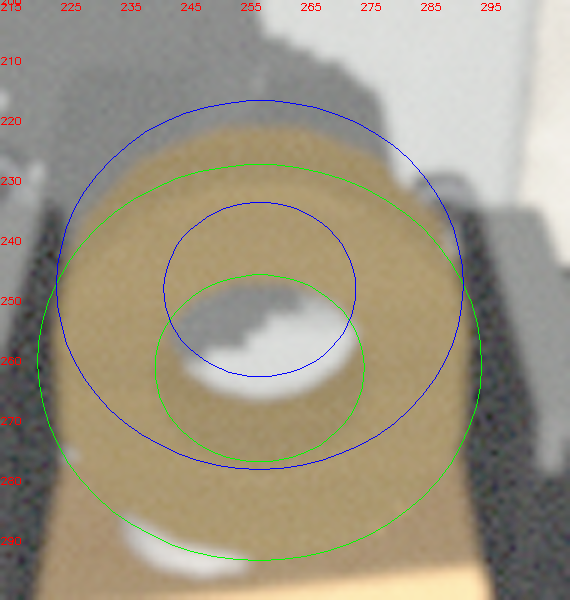

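```bash
cat > ov.py <<'E'
from h import *
def overlay(png,tcp,yaw,zb,X,out,box=(215,200,310,300),s=6):
    o,p=pickle.load(open("w9.pkl","rb"))
    Ttc=np.array([[-0.0002,-0.9586,-0.2847,0.0723],[1,-0.0002,-0.0002,-0.0006],[0.0001,-0.2847,0.9586,-0.1415],[0,0,0,1]])
    y=np.radians(yaw); ya=np.array([np.cos(y),np.sin(y),0]); z=np.array([0,0,-1.]); x=np.cross(ya,z)
    T=np.eye(4);T[:3,:3]=np.c_[x,ya,z];T[:3,3]=tcp; p["W"]=np.linalg.inv(T@Ttc)
    x0,y0,x1,y1=box
    im=cv2.imread("pics/"+png+".png")[y0:y1,x0:x1]
    im=cv2.resize(im,None,fx=s,fy=s,interpolation=cv2.INTER_CUBIC)
    im=np.clip((im/255.)**.5*255,0,255).astype(np.uint8)
    def ell(X,r,c):
        a=np.linspace(0,2*np.pi,60); q=proj(p,np.c_[X[0]+r*np.cos(a),X[1]+r*np.sin(a),np.full(60,X[2])])
        q=((q-[x0,y0]+.5)*s).astype(int); cv2.polylines(im,[q.reshape(-1,1,2)],True,c)
    for r in(.0085,.018): ell((*X,zb+.014),r,(0,255,0)); ell((*X,zb),r,(255,0,0))
    cv2.imwrite("pics/"+out+".png",im)
E
python3 -c "
from ov import *
overlay('w4',[.5051,-.1146,.0063],89.41,0,(.5036,-.1146),'w4y')
overlay('w5',[.5028,-.1143,.0038],89.42,0,(.503,-.1143),'w5y')
a=cv2.imread('pics/w4y.png');b=cv2.imread('pics/w5y.png');cv2.imwrite('pics/w45.png',cv2.resize(np.hstack([a,b]),None,fx=.7,fy=.7))"
```

```text
(no output)
```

View pics/w45.png

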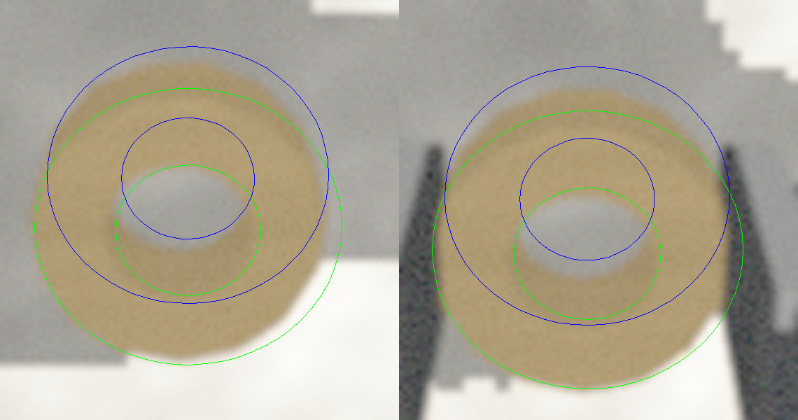

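```bash
cat > fit.py <<'E'
from h import *
from scipy.optimize import least_squares
o,p=pickle.load(open("w9.pkl","rb"))
Ttc=np.array([[-0.0002,-0.9586,-0.2847,0.0723],[1,-0.0002,-0.0002,-0.0006],[0.0001,-0.2847,0.9586,-0.1415],[0,0,0,1]])
p["W"]=np.linalg.inv(Ttc)   # tool frame
a=np.linspace(0,2*np.pi,361)
def ring(cx,cy,z,r): return proj(p,np.c_[cx+r*np.cos(a),cy+r*np.sin(a),np.full(361,z)])
obs=np.array([224.3,293.1,221,292.9,246.7,266,243.8,274.8])-.5
def f(v,full=False):
    cx,cy,R,r,h=v[:5]; zb=.0038+ (v[5] if len(v)>5 else 0)
    T=ring(cx,cy,zb-h,R);B=ring(cx,cy,zb,R);t=ring(cx,cy,zb-h,r);b=ring(cx,cy,zb,r)
    pr=np.array([min(T[:,0].min(),B[:,0].min()),max(T[:,0].max(),B[:,0].max()),B[:,1].min(),T[:,1].max(),t[:,1].min(),b[:,1].max(),t[:,0].min(),t[:,0].max()])
    # weak priors
    return np.r_[pr-obs,(np.array(v[:5])-[0,0,.018,.0085,.014])/[1,1,.002,.001,.002], (v[5]/.003 if len(v)>5 else 0)]
if __name__=="__main__":
    for x0 in ([0,0,.018,.0085,.014],[0,0,.018,.0085,.014,0]):
        s=least_squares(f,x0,x_scale=.001,diff_step=1e-4); print(s.x*1000,s.fun.round(1))
    # w9 pin in tool frame: tip at (255.5,153.5) z tool = tcpz-.078
    for tz in(.117,.118): print(atz(p,(255.3,153.3),tz-.078)*1000, atz(p,(255.5,145.),tz-.034)*1000)
E
python3 fit.py
```

```text
[-2.5047 -0.4434 17.2804  8.1152 11.5236] [-0.1  0.7  0.4 -0.5  0.9 -0.8 -1.1  0.5 -0.  -0.  -0.4 -0.4 -1.2  0. ]
[-2.9068 -0.4426 17.3737  8.1548 11.5719  0.7738] [-0.1  0.7  0.4 -0.5  0.9 -0.8 -1.1  0.5 -0.  -0.  -0.3 -0.3 -1.2  0.3]
[44.3226 -2.3203 39.    ] [43.6781 -2.5721 83.    ]
[44.1676 -2.3298 40.    ] [43.5506 -2.5808 84.    ]
```

>>> move_arm:
  grip: [30, 30, 30, 30, 30]
  delta_pos:
    - [20, -1, 0]
    - [40, -2, 0]
    - [45, -2, 8]
    - [45, -2, 18]
    - [45, -2, 28]
  twist: [0, 0, 0, 0, 0]

```text
clock: 10.12
tcp_pos: [0.6035, 0.0284, 0.0885]
ee_rot: [0.001, -0.001, 1.0, 0.0]
force: [-0.3, -0.7, -0.5]
gripper_width: 0.0331
```

>>> move_arm:
  grip: [30, 30, 30, 30]
  delta_pos:
    - [0, 0, 0]
    - [0, 0, 0]
    - [0, 0, 0]
    - [0, 0, 0]
  twist: [0, 0, 0, 0]

```text
clock: 10.45
tcp_pos: [0.6037, 0.0283, 0.0885]
ee_rot: [0.0, -0.001, 1.0, 0.0]
force: [-0.3, 0.5, -1.0]
gripper_width: 0.0333
```

Run:
```python
from h import *
goto([.6035,.0293,.084],90)
p=shot("wrist");save(p,"w10")
goto([.6035,.0293,.084],90)
cv2.imwrite("pics/w10c.png",cv2.resize(p["image"][180:320,190:330,::-1],None,fx=4.2,fy=4.2,interpolation=cv2.INTER_CUBIC))
```

```text
t 10.45 tcp [0.6037 0.0283 0.0885] yaw_y 90.13 tilt 0.05 F [-0.3167  0.5003 -0.9792] w 0.033278590222729235 j6 0.04454484986130269
delta [0.2 1.  4.5] dist 4.6
world turn -0.13 -> twist 0.13
t 10.5 tcp [0.6037 0.0283 0.0886] yaw_y 90.13 tilt 0.06 F [ 0.1474  0.4046 -0.3433] w 0.03298709887321478 j6 0.044546548192133884
delta [0.2 1.  4.6] dist 4.8
world turn -0.13 -> twist 0.13
```

View pics/w10c.png

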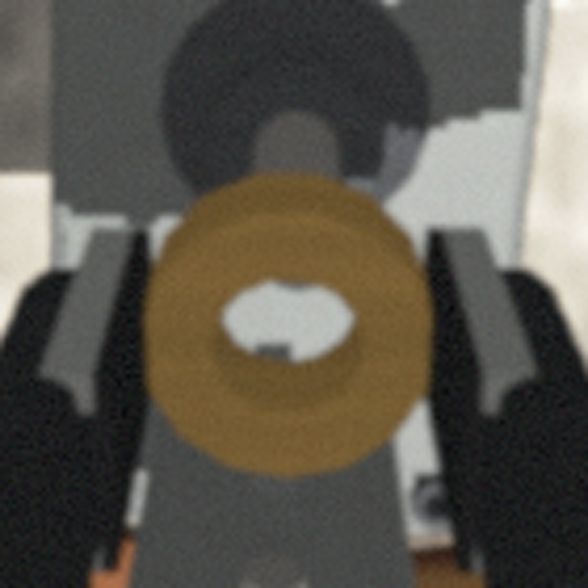

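```bash
cat > ov2.py <<'E'
from fit import *
def ov(png,out,C,P,tipz,R=.0173,r=.0082,h=.0115,zb=.0038,box=(190,180,330,320),s=4.2,gam=.6):
    x0,y0,x1,y1=box
    im=cv2.resize(cv2.imread("pics/"+png+".png")[y0:y1,x0:x1],None,fx=s,fy=s,interpolation=cv2.INTER_CUBIC)
    im=np.clip((im/255.)**gam*255,0,255).astype(np.uint8)
    def d(c,z,rr,col):
        q=((ring(c[0],c[1],z,rr)-[x0,y0]+.5)*s).astype(int); cv2.polylines(im,[q.reshape(-1,1,2)],True,col)
    for rr in(r,R): d(C,zb-h,rr,(0,255,0)); d(C,zb,rr,(255,0,0))
    d(P,tipz,.0035,(0,0,255)); d(P,tipz+.008,.007,(0,0,255)); d(P,tipz+.044,.007,(255,0,255)); d(P,tipz+.044,.015,(255,0,255))
    cv2.imwrite("pics/"+out+".png",im)
E
python3 -c "
from ov2 import *
ov('w10','w10y',(-.0025,-.00044),(-.0010,.0005),.0105)"
```

```text
(no output)
```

View pics/w10y.png

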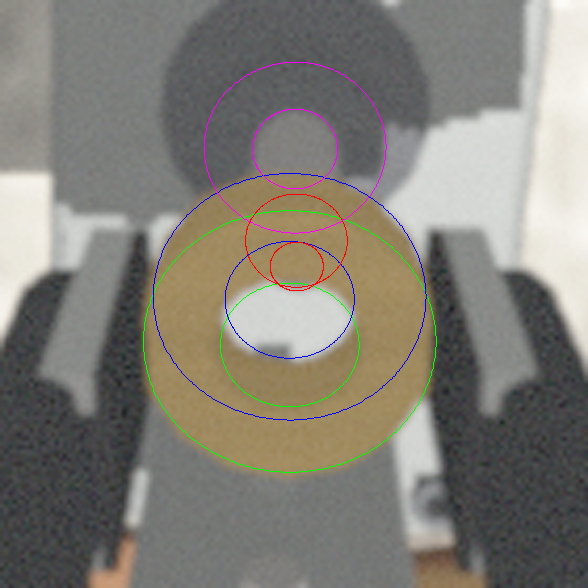

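>>> move_arm:
  grip: [30, 30, 30, 30, 30]
  delta_pos:
    - [1.5, 1, 0]
    - [1.5, 1, 4]
    - [1.5, 1, 8]
    - [1.5, 1, 8]
    - [1.5, 1, 8]
  twist: [0, 0, 0, 0, 0]

```text
clock: 10.92
tcp_pos: [0.601, 0.0292, 0.0797]
ee_rot: [-0.001, -0.001, 1.0, -0.0]
force: [-1.0, 0.1, -0.7]
gripper_width: 0.0331
```

Run:
```python
from h import *
goto([.6035,.0293,.084],90)
p=shot("wrist");save(p,"w11")
from ov2 import *
ov('w11','w11y',(-.0025,-.00044),(-.0025,-.0004),.0025)
```

```text
t 10.92 tcp [0.601  0.0292 0.0797] yaw_y 90.13 tilt 0.07 F [-1.0077  0.1211 -0.7328] w 0.03311586079835427 j6 0.04633307603800759
delta [-2.5  0.1 -4.3] dist 5.0
world turn -0.13 -> twist 0.13
```

View pics/w11y.png

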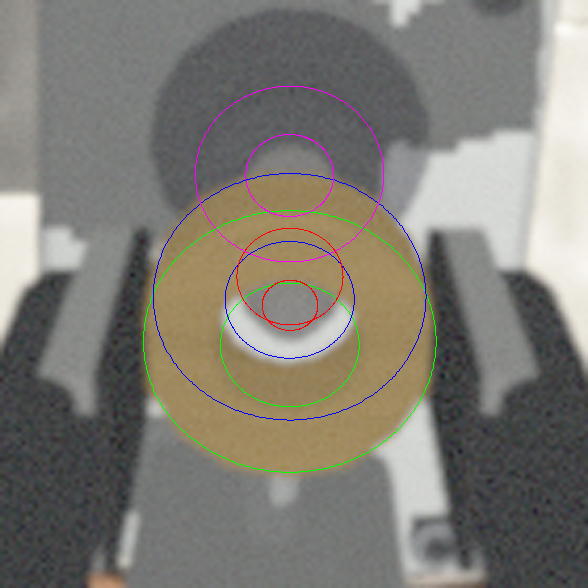

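>>> move_arm:
  grip: [30, 30, 30, 30, 30]
  delta_pos:
    - [-0.5, 0.3, 3]
    - [-0.5, 0.3, 7]
    - [-0.5, 0.3, 11]
    - [-0.5, 0.3, 15]
    - [-0.5, 0.3, 18]
  twist: [0, 0, 0, 0, 0]

```text
clock: 11.38
tcp_pos: [0.6016, 0.0295, 0.0615]
ee_rot: [-0.0, -0.001, 1.0, -0.0]
force: [-0.6, 0.2, -0.9]
gripper_width: 0.0332
```

Run:
```python
from h import *
goto([.6035,.0293,.0378],90)
p=shot("wrist");save(p,"w12")
goto([.6035,.0293,.0378],90)
from ov2 import *
ov('w12','w12y',(-.0025,-.00044),(-.0025,-.0004),-.0165)
```

```text
t 11.38 tcp [0.6016 0.0295 0.0615] yaw_y 90.13 tilt 0.05 F [-0.5644  0.2046 -0.8931] w 0.03323759374573289 j6 0.04678179722385658
delta [-2.  -0.2 23.7] dist 23.8
world turn -0.13 -> twist 0.13
t 11.43 tcp [0.6013 0.0295 0.061 ] yaw_y 90.13 tilt 0.09 F [ 0.4726  0.5111 -0.9576] w 0.03319208907520915 j6 0.04679654058071583
delta [-2.2 -0.2 23.2] dist 23.3
world turn -0.13 -> twist 0.13
```

View pics/w12y.png

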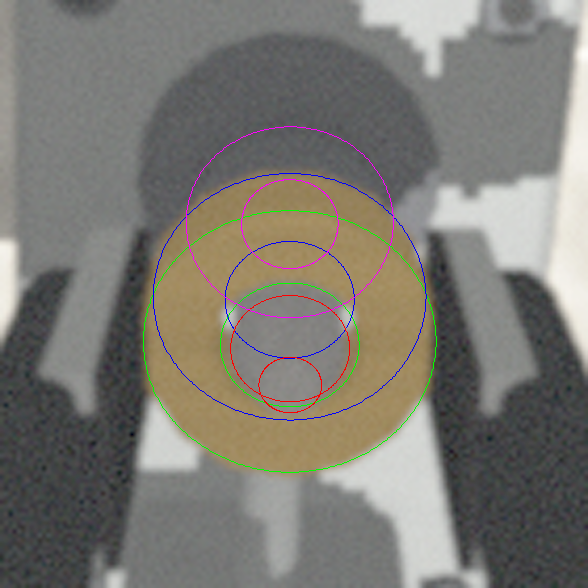

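>>> move_arm:
  grip: [30, 30, 30, 30, 30]
  delta_pos:
    - [0, 0, 5]
    - [0, 0, 10]
    - [0, 0, 15]
    - [0, 0, 19]
    - [0, 0, 22]
  twist: [0, 0, 0, 0, 0]

```text
clock: 11.85
tcp_pos: [0.6015, 0.0295, 0.0395]
ee_rot: [-0.001, -0.001, 1.0, -0.0]
force: [-0.8, -0.2, -1.2]
gripper_width: 0.0329
```

>>> move_arm:
  grip: [30, 30, 30]
  delta_pos:
    - [0, 0, 0.7]
    - [0, 0, 1.4]
    - [0, 0, 1.4]
  twist: [0, 0, 0]

```text
clock: 12.1
tcp_pos: [0.602, 0.0295, 0.0389]
ee_rot: [0.0, -0.001, 1.0, 0.0]
force: [0.0, 0.2, -0.5]
gripper_width: 0.0331
```

>>> move_arm:
  grip: [30, 30, 30]
  delta_pos:
    - [0, 0, 0.7]
    - [0, 0, 1.2]
    - [0, 0, 1.2]
  twist: [0, 0, 0]

```text
clock: 12.35
tcp_pos: [0.6021, 0.0295, 0.0379]
ee_rot: [0.0, -0.001, 1.0, 0.0]
force: [0.7, -0.5, -0.2]
gripper_width: 0.0331
```

Run:
```python
from h import *
p=shot("wrist");save(p,"w13")
goto([.6035,.0293,.0378],90)
cv2.imwrite("pics/w13c.png",cv2.resize(p["image"][180:320,190:330,::-1],None,fx=4.2,fy=4.2,interpolation=cv2.INTER_CUBIC))
```

```text
t 12.4 tcp [0.6021 0.0296 0.0379] yaw_y 90.13 tilt 0.03 F [0.8433 0.7838 0.0135] w 0.033409679099952995 j6 0.04681117642133466
delta [-1.4 -0.3  0.1] dist 1.4
world turn -0.13 -> twist 0.13
```

View pics/w13c.png

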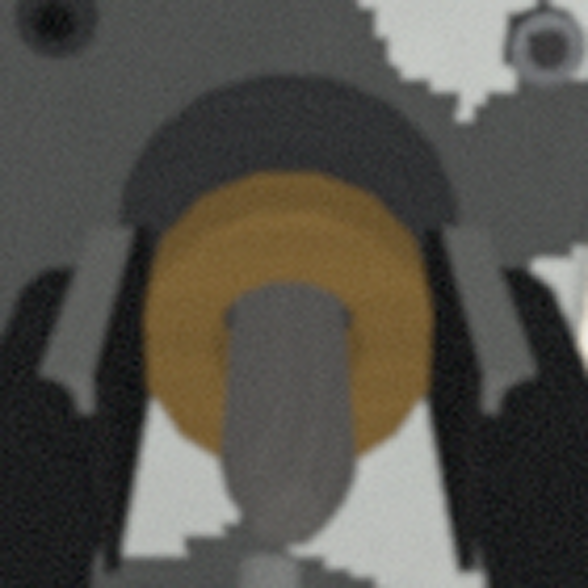

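>>> move_arm:
  grip: [30, 30, 30]
  delta_pos:
    - [0, 0, 0.5]
    - [0, 0, 1.0]
    - [0, 0, 1.0]
  twist: [0, 0, 0]

```text
clock: 12.65
tcp_pos: [0.6021, 0.0295, 0.0379]
ee_rot: [0.0, -0.001, 1.0, 0.0]
force: [-1.3, -0.2, 5.7]
gripper_width: 0.0332
```

>>> move_arm:
  grip: [45, 55, 65, 65, 65]
  delta_pos:
    - [0, 0, -0.5]
    - [0, 0, -0.5]
    - [0, 0, -0.5]
    - [0, 0, -0.5]
    - [0, 0, -0.5]
  twist: [0, 0, 0, 0, 0]

```text
clock: 13.07
tcp_pos: [0.6018, 0.0295, 0.037]
ee_rot: [-0.0, -0.001, 1.0, -0.0]
force: [0.4, -0.6, -0.5]
gripper_width: 0.065
```

Run:
```python
from h import *
p=shot("wrist");save(p,"w14")
goto([.6035,.0293,.0378],90)
cv2.imwrite("pics/w14c.png",cv2.resize(p["image"][180:320,190:330,::-1],None,fx=4.2,fy=4.2,interpolation=cv2.INTER_CUBIC))
```

```text
t 13.12 tcp [0.6019 0.0295 0.037 ] yaw_y 90.13 tilt 0.02 F [0.8909 0.0838 0.5711] w 0.06529891290084663 j6 0.04675260907685793
delta [-1.6 -0.2 -0.8] dist 1.8
world turn -0.13 -> twist 0.13
```

View pics/w14c.png

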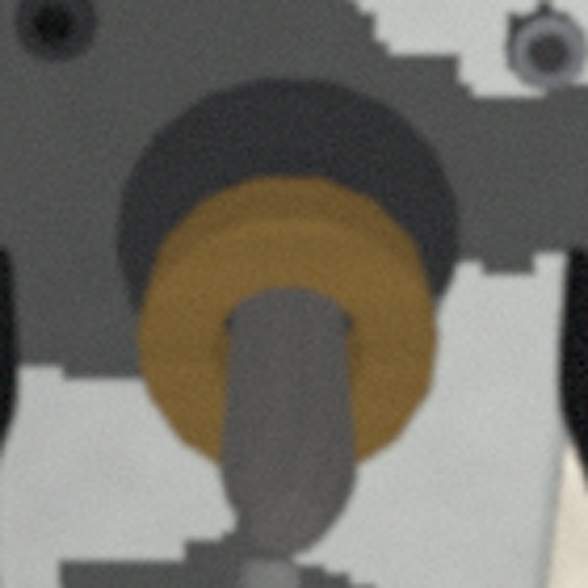

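>>> move_arm:
  grip: [65, 65, 75, 85, 85]
  delta_pos:
    - [0, 0, -15]
    - [0, 0, -45]
    - [0, 0, -85]
    - [0, 0, -125]
    - [0, 0, -165]
  twist: [0, 0, 0, 0, 0]

```text
clock: 13.53
tcp_pos: [0.6014, 0.0295, 0.2036]
ee_rot: [-0.0, -0.001, 1.0, -0.0]
force: [1.7, -0.6, -0.9]
gripper_width: 0.0847
```

Run:
```python
from h import *
goto([.448,.035,.20],4)
p=shot("wrist");save(p,"w15")
```

```text
t 13.53 tcp [0.6014 0.0295 0.2036] yaw_y 90.13 tilt 0.06 F [ 1.6791 -0.5983 -0.8642] w 0.08465309080530009 j6 0.046821511501145566
delta [153.4   5.8   3.7] dist 153.5
world turn -86.13 -> twist 86.13
```

View pics/w15.png

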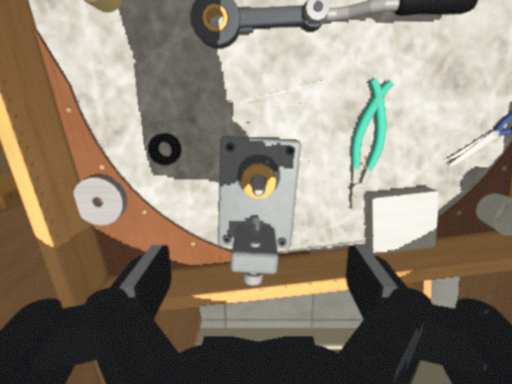

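>>> move_arm:
  grip: [85, 85, 85, 85, 85]
  delta_pos:
    - [30, 1, 0]
    - [62, 2, 0]
    - [95, 3, 0]
    - [125, 5, 0]
    - [153, 6, 0]
  twist: [7, 14, 21, 28, 35]

```text
clock: 14.0
tcp_pos: [0.447, 0.0352, 0.2018]
ee_rot: [-0.0, 0.303, 0.953, -0.0]
force: [0.5, -0.6, 0.4]
gripper_width: 0.0852
```

>>> move_arm:
  grip: [85, 85, 85, 85, 85]
  delta_pos:
    - [0, 0, 0]
    - [0, 0, 0]
    - [0, 0, 0]
    - [0, 0, 0]
    - [0, 0, 0]
  twist: [7, 14, 21, 28, 35]

```text
clock: 14.42
tcp_pos: [0.4488, 0.0352, 0.2022]
ee_rot: [0.0, 0.575, 0.818, 0.0]
force: [0.0, -0.3, -0.0]
gripper_width: 0.0853
```

>>> move_arm:
  grip: [85, 85, 85, 85, 85]
  delta_pos:
    - [0, 0, 0]
    - [0, 0, 0]
    - [0, 0, 0]
    - [0, 0, 0]
    - [0, 0, 0]
  twist: [7, 14, 16, 16, 16]

```text
clock: 14.83
tcp_pos: [0.4488, 0.0352, 0.2021]
ee_rot: [-0.0, 0.681, 0.733, -0.0]
force: [-0.4, -0.0, 0.1]
gripper_width: 0.085
```

Run:
```python
from h import *
goto([.448,.035,.20],4)
p=pins("w16",("lever","lever_balance","lever_roller"))
```

```text
t 14.83 tcp [0.4488 0.0352 0.2021] yaw_y 4.19 tilt 0.0 F [-0.4378 -0.0417  0.0596] w 0.08497598841465721 j6 1.5758183312113645
delta [-0.1 -0.8  2.1] dist 2.2
world turn -0.19 -> twist 0.19
lever 0.68 [256.512  212.1984] [ 0.4501 -0.0169  0.    ]
lever_balance 0.86 [255.488  171.4176] [0.4452 0.0363 0.014 ]
lever_balance 0.65 [500.48   219.9168] [ 0.7391 -0.0007  0.014 ]
lever_roller 0.63 [254.0032 130.2144] [0.4407 0.0834 0.042 ]
```

View pics/w16.png

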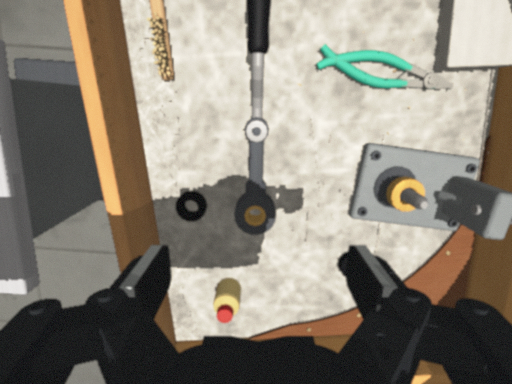

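>>> move_arm:
  grip: [85, 85, 85, 85, 85]
  delta_pos:
    - [0, -2, 30]
    - [0, -2, 60]
    - [0, -2, 90]
    - [0, -2, 110]
    - [0, -2, 110]
  twist: [0, 0, 0, 0, 0]

```text
clock: 15.45
tcp_pos: [0.4432, 0.0347, 0.0883]
ee_rot: [-0.003, 0.681, 0.732, -0.003]
force: [0.5, 0.3, 0.1]
gripper_width: 0.0855
```

>>> move_arm:
  grip: [85, 85]
  delta_pos:
    - [0, 0, 0]
    - [0, 0, 0]
  twist: [0, 0]

```text
clock: 15.62
tcp_pos: [0.448, 0.0351, 0.0934]
ee_rot: [0.001, 0.681, 0.732, 0.001]
force: [0.2, 0.4, -0.6]
gripper_width: 0.085
```

Run:
```python
from h import *
goto([.448,.035,.006],4)
p=pins("w17",("lever","lever_balance","lever_roller"))
bs=[pickle.load(open(f"w{i}.pkl","rb"))[0] for i in (16,17)]
for l in HT:
    r=[b[l][1] for b in bs if l in b]
    if len(r)>1: print(l,tri(r))
q,P=pickle.load(open("w16.pkl","rb"))
print("hub16",atz(P,(254,213),.026),"rol16",atz(P,(256.3,130),.042))
```

```text
t 15.62 tcp [0.448  0.0351 0.0934] yaw_y 4.13 tilt 0.11 F [ 0.2384  0.4303 -0.5619] w 0.0849956148308772 j6 1.5769097759643393
delta [-0.1 -0.2 87.4] dist 87.4
world turn -0.13 -> twist 0.13
lever 0.79 [256.2048 251.9808] [ 0.4495 -0.0139  0.    ]
lever 0.2 [472.8832 232.2048] [0.633  0.0173 0.    ]
lever_balance 0.6 [256.8192 202.2912] [0.4465 0.0356 0.014 ]
lever_roller 0.83 [257.024  144.8832] [0.4434 0.0831 0.042 ]
lever (array([ 0.4503, -0.024 , -0.0194]), [np.float64(0.00019700684819791618), np.float64(0.00019700684819780665)])
lever_balance (array([0.4458, 0.0379, 0.0214]), [np.float64(0.0006146472801011606), np.float64(0.0006146472801010888)])
lever_roller (array([0.442 , 0.0857, 0.066 ]), [np.float64(0.0012373098597138583), np.float64(0.0012373098597139552)])
hub16 [ 0.4468 -0.0087  0.026 ] rol16 [0.4429 0.0838 0.042 ]
```

View pics/w17.png

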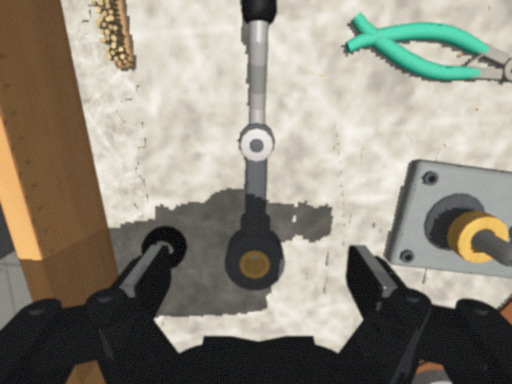

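Run:
```python
from h import *
q,P=pickle.load(open("w17.pkl","rb")); q6,P6=pickle.load(open("w16.pkl","rb"))
h=atz(P,(255,262.5),.026); r=atz(P,(257,143.5),.042); d=(r-h)[:2]; L=np.linalg.norm(d); d/=L
print(h,r,L,np.degrees(np.arctan2(d[1],d[0])),"bal",h[:2]+.046*d, r[:2]-.049*d)
print(tri([ray(P,(255,262.5)),ray(P6,(254,213))]),tri([ray(P,(257,143.5)),ray(P6,(256.3,130))]))
cv2.imwrite("pics/w17c.png",cv2.resize(P["image"][100:300,180:340,::-1],None,fx=3,fy=3,interpolation=cv2.INTER_CUBIC))
```

```text
[ 0.4483 -0.0096  0.026 ] [0.4433 0.084  0.042 ] 0.09367275037197073 93.09140556372313 bal [0.4459 0.0363] [0.4459 0.035 ]
(array([ 0.4475, -0.0065,  0.0316]), [np.float64(0.0007178846241588028), np.float64(0.0007178846241586141)]) (array([0.4431, 0.0837, 0.0402]), [np.float64(0.00021031155961598333), np.float64(0.0002103115596161251)])
```

View pics/w17c.png

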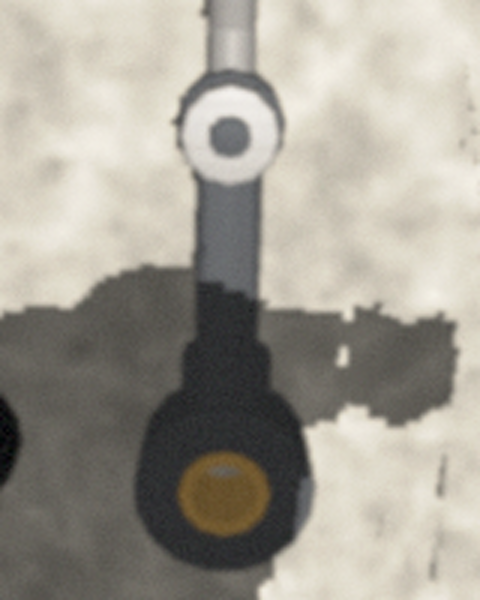

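>>> move_arm:
  grip: [85, 85, 85, 85, 85]
  delta_pos:
    - [0.5, -1, 20]
    - [0.5, -2, 45]
    - [0.5, -2, 68]
    - [0.5, -2, 82]
    - [0.5, -2, 88]
  twist: [1, 1, 1, 1, 1]

```text
clock: 16.23
tcp_pos: [0.4439, 0.0353, 0.003]
ee_rot: [-0.001, 0.688, 0.726, -0.001]
force: [-0.2, -0.3, 0.6]
gripper_width: 0.085
```

>>> move_arm:
  grip: [85, 85, 85]
  delta_pos:
    - [0, 0, 0]
    - [0, 0, 0]
    - [0, 0, 0]
  twist: [0, 0, 0]

```text
clock: 16.48
tcp_pos: [0.4462, 0.0355, 0.0054]
ee_rot: [0.001, 0.688, 0.726, 0.001]
force: [0.8, -0.0, 1.0]
gripper_width: 0.0848
```

Run:
```python
from h import *
goto([.446,.0355,.005],3.1)
p=pins("w18",("lever","lever_balance","lever_roller"))
print(proj(p,[.446,.0355,.023]))
```

```text
t 16.48 tcp [0.4462 0.0355 0.0054] yaw_y 3.13 tilt 0.15 F [ 0.8332 -0.0235  0.9979] w 0.08479688844922763 j6 1.595598836104717
delta [-0.  -0.2  0.4] dist 0.5
world turn -0.03 -> twist 0.03
lever 0.59 [260.7104 319.9104] [ 0.4497 -0.0117  0.    ]
lever_balance 0.64 [258.6112 259.2   ] [0.4459 0.0353 0.014 ]
lever_roller 0.77 [256.4096 174.1824] [0.4423 0.0843 0.042 ]
[[259.0034 268.4142]]
```

View pics/w18.png

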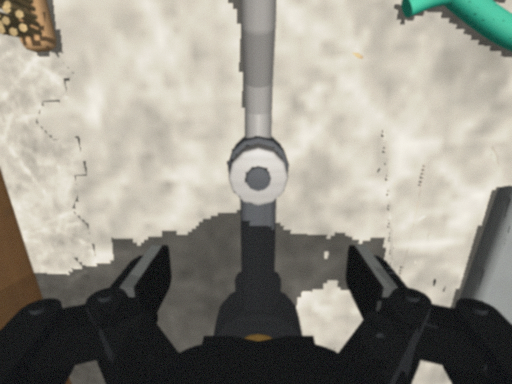

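>>> move_arm:
  grip: [8, 8, 8, 8, 8]
  delta_pos:
    - [0, 0, 0]
    - [0, 0, 0]
    - [0, 0, 0]
    - [0, 0, 0]
    - [0, 0, 0]
  twist: [0, 0, 0, 0, 0]
  grip_force: 90

```text
clock: 17.1
tcp_pos: [0.4448, 0.0354, 0.0042]
ee_rot: [-0.0, 0.688, 0.726, -0.0]
force: [0.2, 0.6, 0.1]
gripper_width: 0.0249
```

>>> move_arm:
  grip: [8, 8, 8, 8, 8]
  delta_pos:
    - [0, 0, 0]
    - [0, 0, 0]
    - [0, 0, 0]
    - [0, 0, 0]
    - [0, 0, 0]
  twist: [0, 0, 0, 0, 0]

```text
clock: 17.52
tcp_pos: [0.4454, 0.0354, 0.0046]
ee_rot: [0.0, 0.688, 0.726, 0.0]
force: [-0.4, -0.5, 6.2]
gripper_width: 0.014
```

>>> move_arm:
  grip: [8, 8, 8, 8, 8]
  delta_pos:
    - [0, 0, -3]
    - [0, 0, -10]
    - [0, 0, -22]
    - [0, 0, -36]
    - [0, 0, -52]
  twist: [0, 0, 0, 0, 0]

```text
clock: 17.93
tcp_pos: [0.4426, 0.0352, 0.0554]
ee_rot: [-0.002, 0.688, 0.726, -0.002]
force: [0.5, -0.3, -6.2]
gripper_width: 0.0136
```

>>> move_arm:
  grip: [8, 8, 8, 8, 8]
  delta_pos:
    - [0, 0, -20]
    - [0, 0, -40]
    - [0, 0, -60]
    - [0, 0, -72]
    - [0, 0, -72]
  twist: [0, 0, 0, 0, 0]

```text
clock: 18.35
tcp_pos: [0.4459, 0.0355, 0.1302]
ee_rot: [0.001, 0.688, 0.726, 0.001]
force: [1.1, 0.2, -6.8]
gripper_width: 0.0139
```

Run:
```python
from h import *
goto([.446,.0355,.13],3.1)
p=pins("w19",("lever","lever_balance","lever_roller"))
s=shot("scene");save(s,"s19")
cv2.imwrite("pics/s19c.png",cv2.resize(s["image"][90:280,150:400,::-1],None,fx=3,fy=3,interpolation=cv2.INTER_CUBIC))
```

```text
t 18.35 tcp [0.4459 0.0355 0.1302] yaw_y 3.13 tilt 0.19 F [ 1.104   0.206  -6.8352] w 0.013873030357811827 j6 1.5956469665384068
delta [0.  0.1 0.2] dist 0.3
world turn -0.03 -> twist 0.03
lever 0.61 [259.7888 322.0992] [ 0.4558 -0.1163  0.    ]
lever_balance 0.69 [258.7136 259.008 ] [ 0.45   -0.0327  0.014 ]
lever_roller 0.81 [256.7168 177.1008] [0.4435 0.0538 0.042 ]
```

View pics/w19.png

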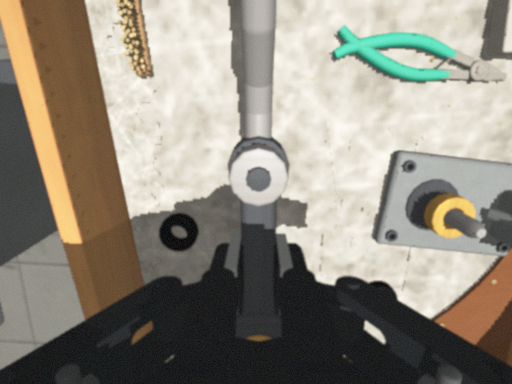

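View pics/s19c.png

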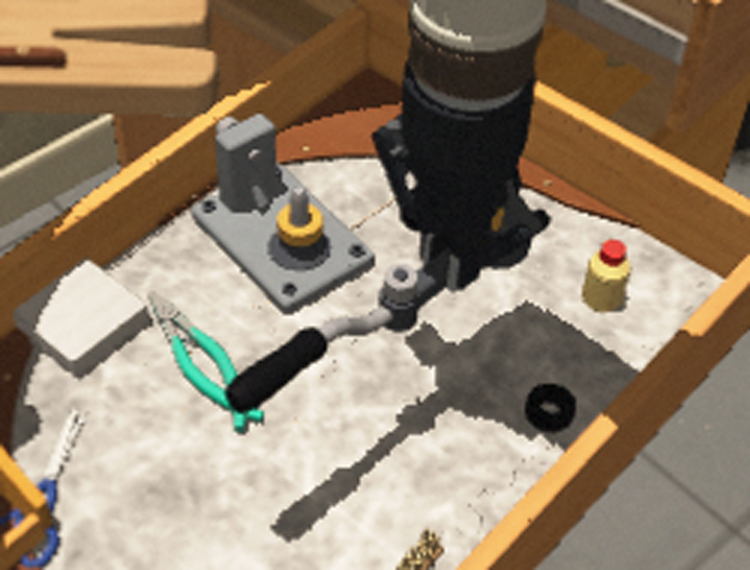

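Run:
```python
from h import *
goto([.559,.0293,.135],90)
```

```text
t 18.6 tcp [0.4433 0.0353 0.1266] yaw_y 3.13 tilt 0.22 F [-0.1293 -0.0761 -7.0389] w 0.014337305034422746 j6 1.5955961595420811
delta [-12.3 115.1  -8.8] dist 116.1
world turn 86.87 -> twist -86.87
```

>>> move_arm:
  grip: [8, 8, 8, 8, 8]
  delta_pos:
    - [-1, 8, -2]
    - [-2, 20, -4]
    - [-4, 34, -6]
    - [-5, 48, -6]
    - [-7, 62, -6]
  twist: [-4, -9, -14, -19, -24]

```text
clock: 19.02
tcp_pos: [0.5068, 0.0318, 0.1328]
ee_rot: [-0.001, 0.52, 0.854, -0.001]
force: [-0.4, -0.1, -6.6]
gripper_width: 0.0136
```

>>> move_arm:
  grip: [8, 8, 8, 8, 8]
  delta_pos:
    - [0, 0, 0]
    - [0, 0, 0]
    - [0, 0, 0]
    - [0, 0, 0]
    - [0, 0, 0]
  twist: [-5, -10, -16, -22, -28]

```text
clock: 19.43
tcp_pos: [0.506, 0.0317, 0.1324]
ee_rot: [-0.002, 0.297, 0.955, -0.001]
force: [0.0, -0.4, -7.0]
gripper_width: 0.0138
```

>>> move_arm:
  grip: [8, 8, 8, 8, 8]
  delta_pos:
    - [0, 0, 0]
    - [0, 0, 0]
    - [0, 0, 0]
    - [0, 0, 0]
    - [0, 0, 0]
  twist: [-6, -12, -18, -24, -28]

```text
clock: 19.85
tcp_pos: [0.506, 0.0317, 0.1325]
ee_rot: [-0.002, 0.058, 0.998, -0.0]
force: [-0.1, 0.6, -6.6]
gripper_width: 0.0135
```

Run:
```python
from h import *
goto([.559,.0293,.135],90)
p=pins("w20",("lever","lever_balance","lever_roller","bender_pin_tip"))
s=shot("scene");save(s,"s20")
cv2.imwrite("pics/s20c.png",cv2.resize(s["image"][90:280,150:400,::-1],None,fx=3,fy=3,interpolation=cv2.INTER_CUBIC))
```

```text
t 19.85 tcp [0.506  0.0317 0.1325] yaw_y 83.39 tilt 0.21 F [-0.1299  0.634  -6.5696] w 0.013514746668928466 j6 0.1779414797549818
delta [-52.9   3.7  -2.7] dist 53.1
world turn 6.61 -> twist -6.61
lever 0.63 [260.9152 322.2144] [0.6582 0.0171 0.    ]
lever_balance 0.64 [258.304  259.3152] [0.5745 0.024  0.014 ]
lever_roller 0.57 [254.208 177.6  ] [0.4877 0.0308 0.042 ]
```

View pics/w20.png

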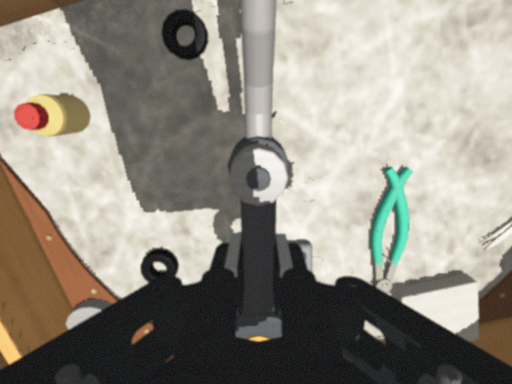

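View pics/s20c.png

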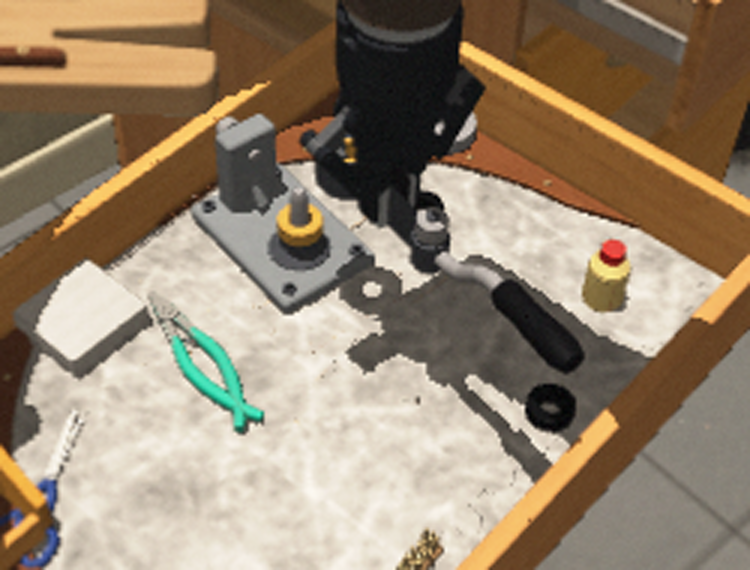

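>>> move_arm:
  grip: [8, 8, 8, 8, 8]
  delta_pos:
    - [-8, 0.5, 0]
    - [-20, 1.5, 0]
    - [-33, 2.5, 0]
    - [-45, 3.5, 0]
    - [-53, 3.7, 0]
  twist: [-3, -6.6, -6.6, -6.6, -6.6]

```text
clock: 20.57
tcp_pos: [0.5614, 0.0291, 0.134]
ee_rot: [0.0, 0.003, 1.0, 0.0]
force: [-0.7, -0.3, -5.9]
gripper_width: 0.0138
```

>>> move_arm:
  grip: [8, 8, 8, 8, 8]
  delta_pos:
    - [0, 0, 4]
    - [0, 0, 10]
    - [0, 0, 17]
    - [0, 0, 22]
    - [0, 0, 22]
  twist: [0, 0, 0, 0, 0]

```text
clock: 20.98
tcp_pos: [0.5581, 0.0291, 0.1102]
ee_rot: [-0.002, 0.002, 1.0, -0.0]
force: [-0.2, -0.3, -6.6]
gripper_width: 0.014
```

Run:
```python
from h import *
goto([.559,.0293,.110],90)
p=shot("wrist");save(p,"w21")
s=shot("scene");save(s,"s21");t=shot("top");save(t,"t21")
cv2.imwrite("pics/s21c.png",cv2.resize(s["image"][110:220,200:350,::-1],None,fx=5,fy=5,interpolation=cv2.INTER_CUBIC))
cv2.imwrite("pics/t21c.png",cv2.resize(t["image"][110:220,220:340,::-1],None,fx=5,fy=5,interpolation=cv2.INTER_CUBIC))
goto([.559,.0293,.110],90)
for P in (s,t):
  for l in("lever","lever_roller","bender_pin_tip"):
    for d in place_of(P,l)[:1]: print(l,d["score"],px(P,d["xy"]))
```

```text
t 20.98 tcp [0.5581 0.0291 0.1102] yaw_y 89.73 tilt 0.25 F [-0.2206 -0.27   -6.5693] w 0.013950613489678904 j6 0.056800372679727665
delta [-0.9  0.2  0.1] dist 0.9
world turn 0.27 -> twist -0.27
t 21.13 tcp [0.5599 0.0291 0.1122] yaw_y 89.73 tilt 0.02 F [-0.6625 -0.0921 -5.4588] w 0.014021199463686965 j6 0.05677148983368282
delta [0.9 0.1 2.2] dist 2.4
world turn 0.27 -> twist -0.27
lever 0.6 [247.0912 144.3072]
lever_roller 0.95 [280.5248 154.2144]
bender_pin_tip 0.64 [250.9824 155.2128]
bender_pin_tip 0.67 [276.1216 164.8896]
```

View pics/s21c.png

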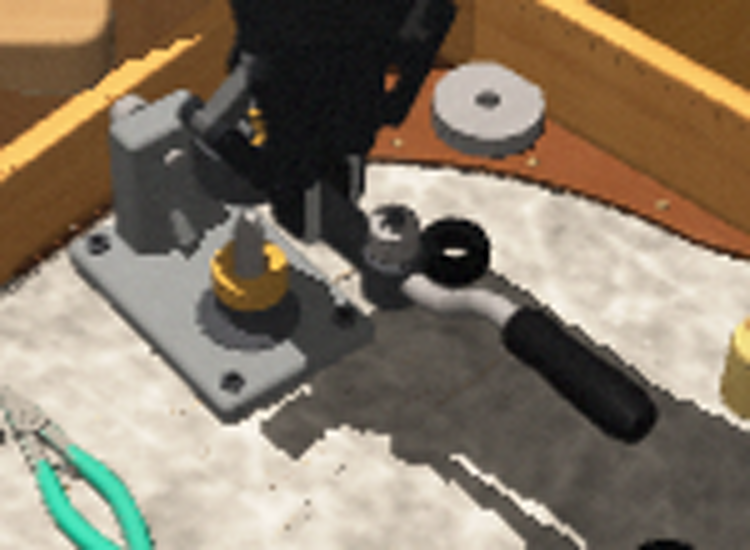

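View pics/t21c.png

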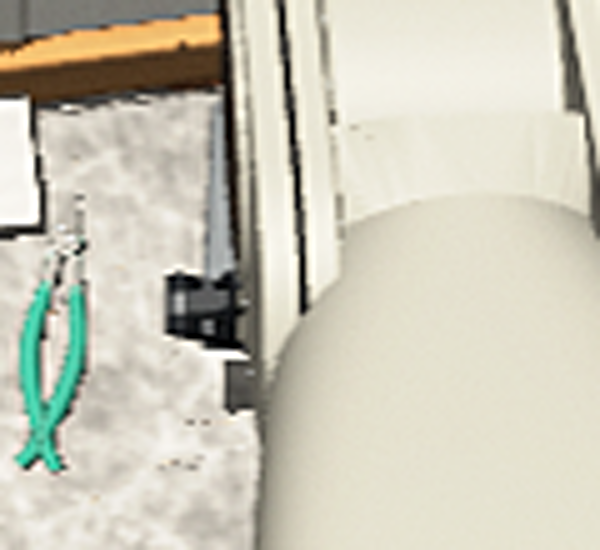

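View pics/w21.png

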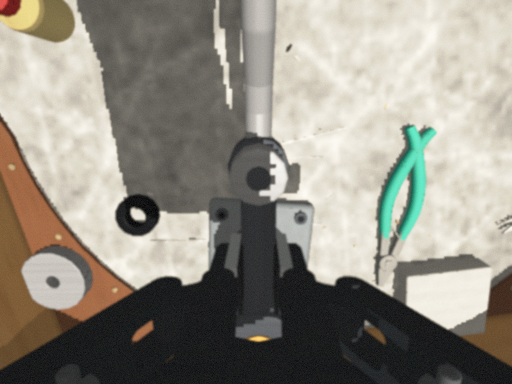

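Run:
```python
from h import *
s=telemetry.read_state()["tcp_pos"]; 
p=shot("scene"); zu=s[2]-.0044; print(s,zu)
print("pred roller",proj(p,[s[0]-.049,s[1],zu+.042]),"pred pin",proj(p,[.6048,.0293,.078]))
for u in [(278.6,154.4),(280.5,154.2)]:
    print("roller",atz(p,u,zu+.042))
print("pin",atz(p,(249.6,151.6),.078))
# draw predicted hub rings
im=cv2.resize(p["image"][110:220,200:350,::-1],None,fx=5,fy=5,interpolation=cv2.INTER_CUBIC)
im=np.clip((im/255.)**.5*255,0,255).astype(np.uint8)
a=np.linspace(0,2*np.pi,60)
def d(x,y,z,r,c):
    q=proj(p,np.c_[x+r*np.cos(a),y+r*np.sin(a),np.full(60,z)]);cv2.polylines(im,[((q-[200,110]+.5)*5).astype(int).reshape(-1,1,2)],True,c)
hx,hy=s[0]+.046,s[1]
d(hx,hy,zu,.024,(0,255,0));d(hx,hy,zu+.026,.024,(0,255,0));d(hx,hy,zu,.0085,(0,255,0));d(hx-.095,hy,zu+.042,.010,(0,255,0))
d(.6048,.0293,.078,.0035,(0,0,255));d(.6048,.0293,.07,.007,(0,0,255));d(.6048,.0293,.034,.018,(0,0,255))
cv2.imwrite("pics/s22c.png",im)
```

```text
[0.5605 0.0291 0.1126] 0.1081830726054104
pred roller [[279.3784 153.4376]] pred pin [[250.1858 153.3934]]
roller [0.5105 0.0322 0.1502]
roller [0.5084 0.0289 0.1502]
pin [0.61   0.0267 0.078 ]
```

View pics/s22c.png

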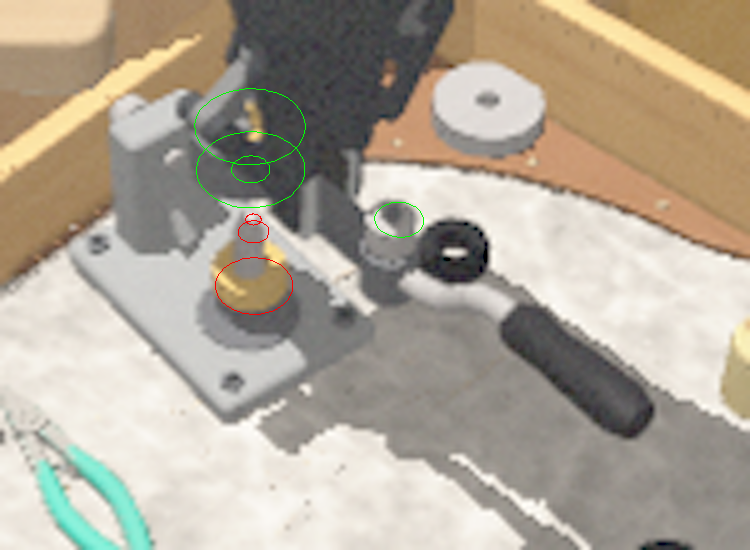

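>>> move_arm:
  grip: [8, 8, 8, 8]
  delta_pos:
    - [0.5, 0, 2]
    - [1, 0, 4]
    - [1, 0, 5]
    - [1, 0, 5]
  twist: [0, 0, 0, 0]

```text
clock: 21.82
tcp_pos: [0.5588, 0.0291, 0.1067]
ee_rot: [-0.001, 0.002, 1.0, -0.0]
force: [0.3, 1.1, -5.4]
gripper_width: 0.0138
```

>>> move_arm:
  grip: [8, 8, 8, 8, 8]
  delta_pos:
    - [0, 0, 0]
    - [0, 0, 0]
    - [0, 0, 0]
    - [0, 0, 0]
    - [0, 0, 0]
  twist: [0, 0, 0, 0, 0]

```text
clock: 22.23
tcp_pos: [0.5593, 0.0291, 0.1073]
ee_rot: [0.0, 0.002, 1.0, 0.0]
force: [-0.2, 0.4, -6.5]
gripper_width: 0.014
```

Run:
```python
from h import *
p=shot("wrist");save(p,"w23")
goto([.559,.0293,.107],90)
s=shot("scene");save(s,"s23")
a=cv2.imread("pics/w18.png",0);
for n in("w21","w23"):
    b=cv2.imread(f"pics/{n}.png",0)
    for box in((232,140,286,205),):
        x0,y0,x1,y1=box
        ga=cv2.Canny(a,40,120);gb=cv2.Canny(b,40,120)
        for A,B in((a,b),(ga,gb)):
            r=cv2.matchTemplate(B[y0-10:y1+10,x0-10:x1+10],A[y0:y1,x0:x1],cv2.TM_CCOEFF_NORMED); print(n,cv2.minMaxLoc(r)[1],np.array(cv2.minMaxLoc(r)[3])-10)
for P,L in((p,["lever_roller"]),(s,["lever_roller","lever","collar"])):
    for l in L: print(l,[(round(d["score"],2),px(P,d["xy"])) for d in place_of(P,l)[:2]])
cv2.imwrite("pics/s23c.png",cv2.resize(s["image"][110:220,200:350,::-1],None,fx=5,fy=5,interpolation=cv2.INTER_CUBIC))
st=telemetry.read_state();print(st["qd"],st["tcp_pos"])
```

```text
t 22.28 tcp [0.5593 0.0292 0.1073] yaw_y 89.73 tilt 0.01 F [ 0.0515  0.1736 -6.97  ] w 0.013728026431626792 j6 0.05679101572296524
delta [0.3 0.1 0.3] dist 0.5
world turn 0.27 -> twist -0.27
w21 0.5190891027450562 [1 0]
w21 0.32418695092201233 [0 0]
w23 0.48465967178344727 [0 0]
w23 0.39872851967811584 [0 0]
lever_roller [(0.93, array([256.8192, 175.9872]))]
lever_roller [(0.88, array([278.016 , 154.9824]))]
lever [(0.69, array([246.8864, 147.4176]))]
collar [(0.6, array([250.0096, 164.1984])), (0.57, array([333.7216, 223.104 ]))]
[-0.0003 -0.0005 -0.0014 -0.0001 -0.0013  0.001 ] [0.5592 0.0292 0.1072]
```

View pics/s23c.png

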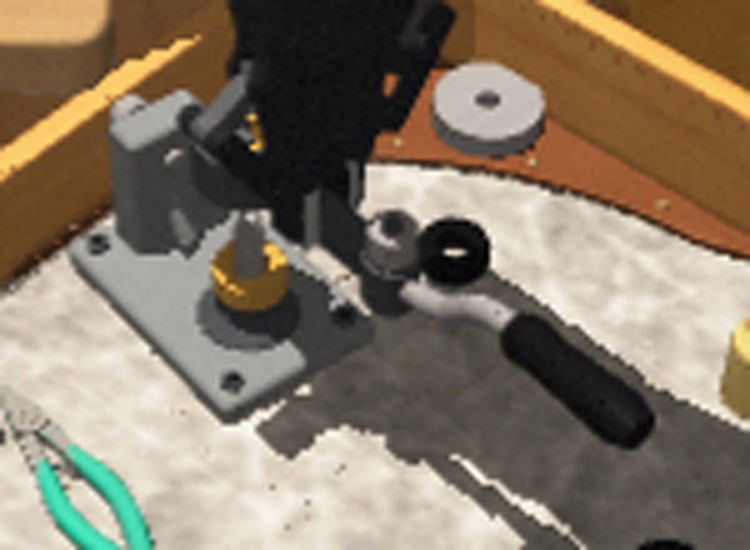

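```bash
python3 -c "
from station import env
print(env.finish_job())"
```

```text
the job is handed in; nothing more can be done
None
```

The bender is set up for oiling: the collar is on the shoulder and I'm holding the lever over the pin. I handed the job in at about 22.4 s. The hand-in reports no verdict, so this rests on my own checks.

**Collar:** I lowered the brass collar over the pin until it pressed on the shoulder with about 6 N, then let go. The wrist picture afterwards showed it flat round the pin, and later pictures still showed it there.

**Lever:** I gripped it on the web about 46 mm from the bore, close to its balance point. I then lifted it, turned it about 87° and held it over the pin.
- **Hold:** I set the grip to 90 N, and the wrist carried about 6.5–7 N of weight. Joint speeds were nearly zero at the end.
- **Level:** the gripper tilt read 0.01°. The roller sat at the same spot in the wrist picture as when the lever lay on the tray, so it has not swung.
- **Bore over the pin:** the bore comes out at about (0.605, 0.029) and the pin at about (0.605, 0.029), both from the wrist camera.
- **Height:** the underside is about 25 mm above the tip.
- **Direction:** the handle points straight out over the open end, away from the stop block.

**Disagreements:**
- In the scene camera the roller pixel hinted at up to 5 mm sideways offset. The pin tip was partly hidden there, so I relied on the wrist camera.
- The hub itself blocked any direct view of the bore over the pin.
- The gripper and camera both measured the collar about 2 mm smaller than its listed 36 mm. This did not affect the fit.

The other tools were not touched on the way, as far as the pictures show.

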